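# Weigh a cast bracket on the spring scale and lock the reading with the cam brake

## Robot

A 7-joint arm with a two-finger parallel gripper is mounted at the origin on the work surface. World frame = base frame: x ahead of the robot, y to its left, z up, the work surface at z = 0. Lengths are in m, angles in degrees, forces in N, time in s.
With the tool pointing down it reaches from about 0.4 to 0.875 m from the base axis. Payload 4.4 kg.
Tool frame: the origin (TCP) lies at the centre of the arm's flange, where the gripper is bolted on; the fingertips stand ahead of it and the grasp point (between the pads) lies 155 mm ahead of it (r.nose_length is the z of the fingertips in the tool frame, in m); z points along the fingers, y is the line along which they close (so a half turn about z gives the same grasp; the last joint's range is limited). The gripper opens to 85 mm and grips with 20 to 120 N. Pads are 22 mm wide; open, the fingers measure 114 mm over their backs; the gripper's body (76 mm by 85 mm) begins 54 mm behind the grasp point. The pads swing forward as they close: fully open they stand 13 mm farther back than shut.
Start: joints at [-70.52, 36.005, 2.206, 86.941, -1.547, 57.084, -1.146], TCP at [0.257, 0.597, 0.405] pointing down, gripper open.
Joint ranges: [-175.42, 175.42], [-21.48, 121.26], [-71.46, 75.88], [10.55, 141.38], [-63.04, 243.04], [13.31, 113.54], [-168.57, 168.57]. Speed limits (degrees/s): [147.25, 147.25, 180, 180, 180, 180, 180].

## Interface

Orientations are given as a 3x3 rotation matrix whose columns are the frame's x, y, z axes.
In Python, from plant import r gives the robot as it stands.
- The arm moves only by the tool move_arm, never from a script. Its argument "moves" is text: rows parted by semicolons, each of 5 numbers parted by spaces: the shift along the tool's x, y, z in m, then the turn about the tool's z in rad, then the closure, from -1 (fully open) to 1 (shut). A call has 1 to 8 rows; each row is the pose to reach, as a shift and turn from the pose commanded when the call began, along the tool's axes at that moment; what a row does not reach only later rows make up. A row lasts 1/12 s, in which the tool goes at most 41.7 mm and 7.16 degrees, less where a joint would pass 70% of its speed; a pose out of reach is approached as far as the arm can. A call with a gripper value outside its range is refused whole. The fingers move at their own pace and stop on an object; "squeeze" is the grip in N (left out, the last holds). Time passes only in rows, so rows that repeat a pose let the fingers close. It gives the time, the measured TCP pose, the force, the opening and the grip force at its end, in the units of the state.
- r.read_state(): the state, without advancing time (a new reading comes with each control period).
- r.capture(name): name is "scene" or "top" or "wrist"; returns a dict with "img" (384x512x3 uint8, red, green, blue), "fovy" (degrees; the focal length in pixels is half the picture's height over the tangent of half this angle, whatever the lens; pixels are square), "cx", "cy" (the principal point, pixels), "rvec" (rotation vector, rad) and "tvec" (3), from world to camera coordinates, as OpenCV has them; the wrist camera has in their place "mount" (4x4, takes a point from camera to tool coordinates, whose origin is the TCP and whose axes are the flange's). Camera axes: x right, y down, z forward; pixel columns grow to the right and rows downward; lengths in m; the calibration is good to about 2 mm. The wrist camera is an equidistant fisheye: a pixel r from the principal point sees the ray r / f radians off the axis. A picture is of the moment at which its call begins: read the wrist's pose just before it. There is no depth.
- r.sign_off(): hands the job in; it is judged then, once.
The state is a dict: "time_s": time; "joint_pos": joint angles; "qd": joint speeds; "joint_torque": joint torques, N m; "eef_pos": TCP position; "orientation": TCP orientation; "contact_force": force on the tool from outside, world axes, zero at the start; "torque": the same for the moment, N m; "width": finger opening in m; "grip_force": force on a finger pad.
Only numpy, scipy, OpenCV 4.12 (cv2) and the standard library are available. Lean on these libraries where they do the work, as an engineer would, in place of code of your own. Each camera call takes 0.05 s, during which the arm holds its last target. There are 200 camera calls.

## Task

Hang the tall casting with the eye on the hook of the spring scale without jerking the scale down to the end of its travel, let go and let it come to rest. Then bring the cam lever round just far enough that the cam takes up its gap and bears on the slide bar (lever in line with the index arm above it), without overrunning, so that the reading is locked. Leave the casting hanging, let go of the lever, and leave the other things on the bench where they are.

Things in the scene. Friction and masses are not known exactly. Their poses are not given: they have to be found in the camera images.
- bracket: The part to weigh: aluminium casting standing upright, 175 mm tall, tallest of three and the only one with a closed ring (eye) on top. Origin at the centre of its underside, z up. Square foot 60 x 60 x 12 mm, square stem 22 x 22 mm (sides along its x and y) up to 113 mm, round boss 32 mm across up to 20 mm; eye in its own y-z plane (hole along its x, both ways alike). Mass 0.28 to 0.52 kg.
- bracket_eye (a point): Centre of the bracket's eye, 142 mm above the bracket's underside. Hole 43 mm across inside (a 12-sided ring of 11 mm round bar, outside 65 mm), so the inside top of the hole is 20 mm above this point.
- stand: Spring scale stand, fixed. Origin on the bench below the slide bar; its -x is the front (hook opens there, roughly towards the robot). Base plate x 70 to 220 mm, y +-80, 12 mm high; post 26 mm thick at x 165; cam cheek plate x +-17, y +10 to -46 mm, height 315 to 323 mm, with a thin index arm on to y = -75 mm. Nothing stands below the hook.
- scale_tube (a point): Centre of the underside of the scale's tube, 323 mm above the stand's origin. Upright aluminium tube 44 mm across, from 323 to 455 mm high, under an overhead arm (455 to 480 mm high, 30 mm wide) that runs back along the stand's +x to the post. A 12 mm square slide bar comes out of it downwards, to 250 mm height when empty, and carries the hook.
- hook_seat (a point): Bottom of the hook's inside, where the eye hangs: 21 mm in front (stand's -x) of the bar's axis, 232 mm high when empty; moves down with the hook. J of 7 mm round steel, underside 7 mm below this point, upturned tip 19 mm in front and up to 15 mm above. An eye with its hole along the stand's x goes over the tip from the front, then down; hung, its centre is about 20 mm below here.
- scale_hook (a joint): Downward travel of the hook and slide bar in m: 0 empty, spring 150 N/m (lightly preloaded), so about 16 to 33 mm with the bracket on, bouncing for a second or so; end of travel 60 mm.
- cam_lever (a joint): Angle of the cam lever (rad) about its upright axis; grows clockwise seen from above, bringing the knob from the back towards the robot. In the stand's frame the lever points (1.1 - value) rad anticlockwise of -y. The cam first touches the slide bar at 1.0; at 1.1 it bears well and the lever lies under the index arm; past 1.22 is overrun. Starts 0 to 0.45; friction holds it (2.5 N at the knob).
- cam_axis (a point): On the upright axis of the cam lever: 24 mm to the -y side of the slide bar, 303 mm above the bench (mid lever).
- lever_knob (a point): Mid height of the black upright knob at the end of the cam lever, 80 mm from the cam axis; knob 16 mm across and 34 mm high, from 306 to 340 mm above the bench, with this point at 323 mm.
- fork_casting: Bystander: similar aluminium casting with an open two-pronged fork on top, 160 mm tall, same 60 mm foot. Origin at centre of underside.
- ball_casting: Bystander: shorter aluminium casting with a solid ball on top, 123 mm tall, same foot. Origin at centre of underside.
- wood_form: Bystander: turned wooden forming disc, 116 mm across, 35 mm high. Origin at centre of underside.
- wire_spool: Bystander: copper wire spool standing up, 68 mm across, 58 mm high. Origin at centre of underside.
- hammer: Bystander: hammer lying down, 260 mm long along its x. Origin near its middle, on the underside.
- bottle: Bystander: white bottle, 64 mm across, 180 mm tall. Origin at centre of underside.
- punch_can: Bystander: dark steel can with punches standing in it, 72 mm across, 85 mm high (punches to about 140 mm). Origin at centre of underside.
- pliers: Bystander: pliers with red handles lying flat, 165 mm long along x, 14 mm high. Origin under the pivot.
Not all that is in view belongs to the job. Leave any green or pink look-alike of the bracket alone.

How it is judged (in metres and radians):
On the way, in this order (a step that is already met when the one before it is completed fails the run):
1. the eye casting hangs free on the hook, let go and at rest, with the cam still off the bar (distance between bracket_eye and hook_seat below 0.032 m and value of joint scale_hook above 0.01 m and angle between bracket's own z axis and vertical below 0.2 rad and contact force between bracket and the fingers below 0.1 N and contact force between bracket and the arm below 0.1 N and linear speed of bracket below 0.02 m/s and angular speed of bracket below 0.4 rad/s and velocity of joint scale_hook between -0.01 and 0.01 m/s and value of joint cam_lever below 0.9 rad), for 0.5 s.
2. the cam lever is turned just to where the cam bears on the bar, the casting still hanging (distance between bracket_eye and hook_seat below 0.032 m and value of joint scale_hook above 0.01 m and angle between bracket's own z axis and vertical below 0.2 rad and value of joint cam_lever between 0.98 and 1.22 rad), for 0.2 s.
At the end, for the whole second after the job is handed in: The eye casting hangs upright (within 0.2 rad) and at rest by its eye on the scale hook (eye centre within 32 mm of the hook seat, hook drawn down more than 10 mm, slower than 20 mm/s), nothing holding it; the cam lever stands between 0.98 and 1.22 rad and is let go (all of step 2 and contact force between bracket and the fingers below 0.1 N and contact force between bracket and the arm below 0.1 N and linear speed of bracket below 0.02 m/s and angular speed of bracket below 0.4 rad/s and velocity of joint scale_hook between -0.01 and 0.01 m/s); the robot touches nothing.
It fails at once if the scale is pulled down close to the end of its travel (beyond 56 mm) (value of joint scale_hook above 0.056 m).
It fails at once if the cam lever is overrun (beyond 1.3 rad) (value of joint cam_lever above 1.3 rad).
It fails at once if another casting is pushed more than 30 mm from its place or tipped over (distance of any of fork_casting, ball_casting from where it was at the start of the episode above 0.03 m or angle between any of fork_casting, ball_casting's own z axis and vertical above 0.5 rad).
It fails at once if another thing on the bench is pushed more than 30 mm from its place or tipped over (distance of any of wood_form, wire_spool, hammer, bottle, punch_can, pliers from where it was at the start of the episode above 0.03 m or angle between any of wood_form, wire_spool, hammer, bottle, punch_can, pliers's own z axis and vertical above 0.5 rad).
It also fails if it takes over 72 s, if anything falls off the work surface, if the arm or the gripper's body presses on something with over 40 N, if the wrist force passes 120 N, or if a joint passes its speed limit or range.

## Working session

There is one attempt and no reset: what is moved stays moved. The work goes in short steps, Python scripts to look and compute and a tool call to move; the robot and the scene stay as the last step left them, time stands still between calls to the robot, and variables do not carry over. Pictures are saved under pics/ and viewed, at most 10 in all, crops included, and the job is handed in when it is done.

Besides the shell and the picture viewer there is one more tool, called after "Request:" as name(argument=value, ...), one argument or row to a line, values as JSON. move_arm: Moves the arm, as the interface text tells. Its arguments: {"type":"object","properties":{"moves":{"type":"string"},"squeeze":{"type":"number"}},"required":["moves"]}

```bash
ls; mkdir -p pics; cat > h.py <<'E'
import numpy as np, cv2
from plant import r
def cam(n):
    c=r.capture(n); im=c["img"]; c["f"]=im.shape[0]/2/np.tan(np.radians(c["fovy"])/2)
    if "rvec" in c:
        c["R"]=cv2.Rodrigues(np.array(c["rvec"],float))[0]; c["t"]=np.array(c["tvec"],float).ravel(); c["o"]=-c["R"].T@c["t"]
    return c
def ray(c,u,v):
    return c["R"].T@np.array([(u-c["cx"])/c["f"],(v-c["cy"])/c["f"],1.])
def plane(c,u,v,z):
    d=ray(c,u,v); return c["o"]+d*(z-c["o"][2])/d[2]
def proj(c,p):
    q=c["R"]@np.array(p,float)+c["t"]; return q[:2]/q[2]*c["f"]+[c["cx"],c["cy"]]
def tri(c1,p1,c2,p2):
    a=ray(c1,*p1);b=ray(c2,*p2)
    s=np.linalg.lstsq(np.c_[a,-b],c2["o"]-c1["o"],rcond=None)[0]
    A=c1["o"]+s[0]*a;B=c2["o"]+s[1]*b
    return (A+B)/2,np.linalg.norm(A-B)
E
python3 - <<'E'
from h import *
ims=[]
for n in("scene","top"):
    c=cam(n); cv2.imwrite(f"pics/{n}0.png",cv2.cvtColor(c["img"],4)); print(n,c["f"],c["cx"],c["cy"],c["o"].round(3),c["R"].round(3).tolist())
s=r.read_state(); print(s)
E
```

```text
pics
scene 479.53571046872685 255.3015172961274 192.0205196635483 [ 1.369 -0.801  1.409] [[0.705, 0.709, -0.016], [0.514, -0.526, -0.677], [-0.489, 0.469, -0.735]]
top 395.1668960568746 256.7645283197033 192.1723438365863 [ 0.375 -0.021  1.419] [[0.014, -1.0, 0.01], [-0.987, -0.015, -0.16], [0.16, -0.007, -0.987]]
{'time_s': 0.1, 'joint_pos': array([-70.51758111,  36.05488397,   2.20289609,  86.99000442,
        -1.54831126,  57.08583504,  -1.14488953]), 'qd': array([ 0.02767397, -0.0662249 ,  0.02886148, -0.17094585,  0.06128041,
       -0.05618464,  0.0264704 ]), 'joint_torque': array([ 3.38669161e-03, -5.64526820e+01,  1.23091489e+00, -1.93970597e+01,
        1.14144574e-02,  5.37531014e-03,  6.82831541e-06]), 'eef_pos': array([0.25647154, 0.59697262, 0.40386799]), 'orientation': array([[-9.18775302e-01,  3.94780270e-01, -6.94795656e-04],
       [ 3.94780882e-01,  9.18773872e-01, -1.62116764e-03],
       [-1.64490508e-06, -1.76378083e-03, -9.99998445e-01]]), 'contact_force': array([ 6.08161907e-01, -5.19763610e-04,  3.01068025e-01]), 'torque': array([0.00860199, 0.01398022, 0.03625133]), 'grip_force': 0.0, 'width': 0.08538317516601224}
```

View pics/scene0.png

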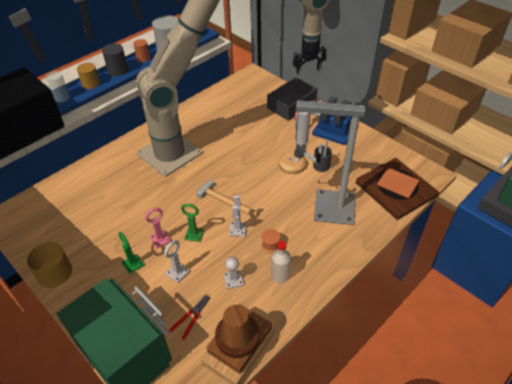

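View pics/top0.png

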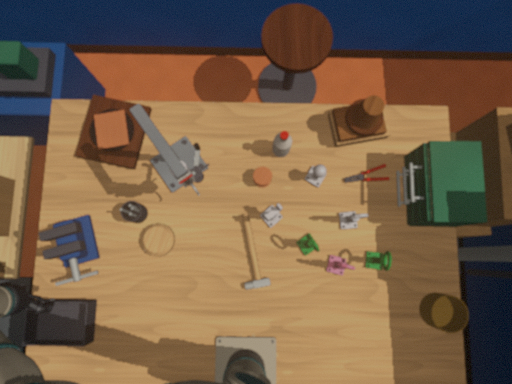

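Top view: robot at (245,360), stand base at (180,165). Bracket candidates: grey castings at top (272,214), (348,220) and (317,176, ball), plus green (308,243), (377,260) and pink (338,265) look-alikes. In the scene view the grey ones are at (237,215), (177,262) and (233,272). I'll check a close crop.

```bash
python3 - <<'E'
import cv2,numpy as np
s=cv2.imread("pics/scene0.png");t=cv2.imread("pics/top0.png")
f=lambda im,x,y,w,h,k:cv2.resize(im[y:y+h,x:x+w],None,fx=k,fy=k,interpolation=cv2.INTER_CUBIC)
a=np.hstack([f(s,150,185,100,75,4),f(s,280,95,100,75,4)])
b=np.hstack([f(t,260,190,100,75,4),f(t,125,105,100,75,4)])
cv2.imwrite("pics/crop1.png",np.vstack([a,b]))
E
```

```text
(no output)
```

View pics/crop1.png

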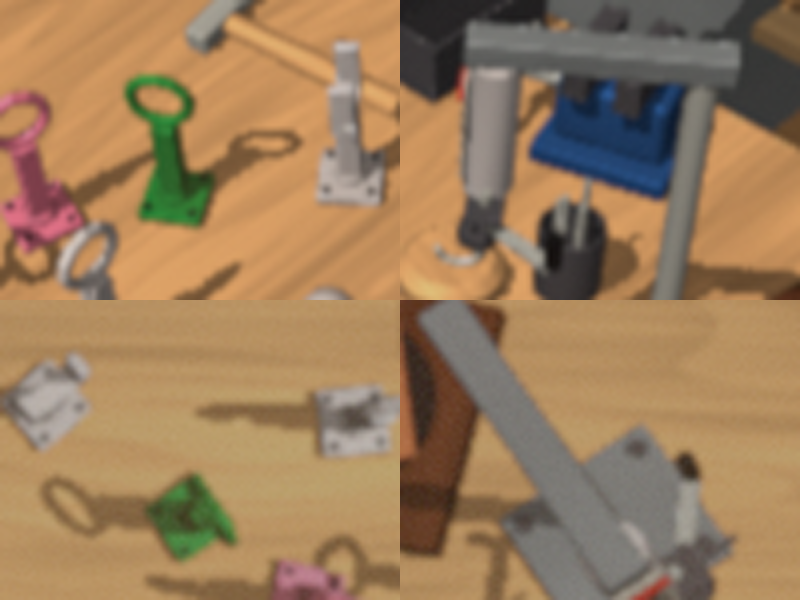

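The ring-topped grey casting at scene (172,250) / top (348,220) is the bracket. The grey one at (237,215) has the fork. Next I'll crop it and the scale's hook and knob more finely to measure them.

```bash
python3 - <<'E'
from h import *
s=cv2.imread("pics/scene0.png");t=cv2.imread("pics/top0.png")
f=lambda im,x,y,w,h,k:cv2.resize(im[y:y+h,x:x+w],None,fx=k,fy=k,interpolation=cv2.INTER_CUBIC)
a=np.hstack([f(s,155,235,40,30,10)[:300],f(s,285,135,40,30,10)])
b=np.hstack([f(t,335,205,40,30,10),f(t,172,142,40,30,10)])
cv2.imwrite("pics/crop2.png",np.vstack([a,b]))
print(r.nose_length)
c=cam("top"); S=cam("scene")
P=lambda x,y,z:plane(c,x,y,z).round(4)
print("foot",P(347.9,220.3,.012))
for q in((185,137.5),(208.8,167.5),(150.8,159.5)):print("plate",P(*q,.012))
print("armfar",P(133,107,.48),P(141,104,.48))
print("knob",tri(c,(196,146),S,(318.7,157.5)))
print("eye ray@.142",plane(S,172,249.5,.142))
E
```

```text
0.1734
foot [ 0.5066 -0.3586  0.012 ]
plate [0.8035 0.2358 0.012 ]
plate [0.6918 0.1444 0.012 ]
plate [0.7183 0.3567 0.012 ]
armfar [0.7375 0.2829 0.48  ] [0.7456 0.2635 0.48  ]
knob (array([0.68521117, 0.14743478, 0.32095817]), np.float64(0.001408926172062847))
eye ray@.142 [ 0.51335699 -0.36036902  0.142     ]
```

View pics/crop2.png

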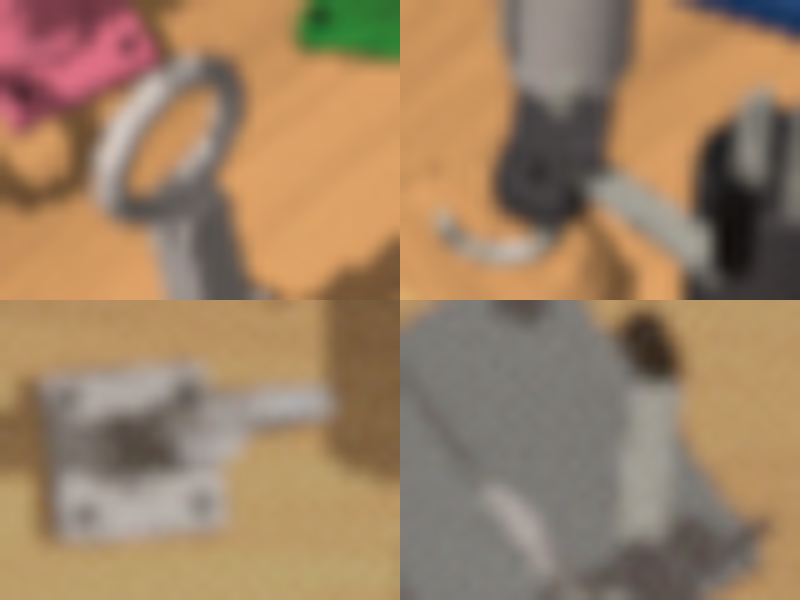

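Crop: ring centre at scene (171.8,249), with foot corners at top (339,213), (341,229), (357.5,227) and (355.5,211.5), so the ring plane is about world y-z. Hook tip is at scene (289,156.5), J bottom at (295,160.5), knob at top (197,146.5) and scene (318.5,158).

```bash
cat > fit.py <<'E'
from h import *
from scipy.optimize import least_squares
c=cam("top"); S=cam("scene")
def st(p,q):
    x,y,a=p[:3]; q=np.array(q); return np.array([x+q[0]*np.cos(a)-q[1]*np.sin(a), y+q[0]*np.sin(a)+q[1]*np.cos(a), q[2]])
def lev(v,z): b=-np.pi/2+1.1-v; return (.08*np.cos(b),-.024+.08*np.sin(b),z)
obs=[(c,(.22,-.08,.012),(185,137.5)),(c,(.07,-.08,.012),(208.8,167.5)),(c,(.22,.08,.012),(150.8,159.5)),
 (S,(-.040,0,.246),(289,156.5)),(S,(-.021,0,.2285),(295,160)),(c,'k',(197,146.5)),(S,'k',(318.5,158)),(S,(0,0,.323),(300.5+.7,143.5+.2))]
def res(p):
    return np.concatenate([proj(C,st(p,lev(p[3],.33 if C is c else .323) if q=='k' else q))-px for C,q,px in obs[:7]])
o=least_squares(res,[.589,.163,.64,.12],loss="soft_l1")
E
python3 - <<'E'
from fit import *
print(o.x,res(o.x).round(1)); 
for q in((-.021,0,.232),(-.04,0,.247),(0,0,.323)):print(st(o.x,q).round(4))
P=np.array([plane(c,*q,.012)[:2] for q in((339,213),(341,229),(357.5,227.2),(355.5,211.5))])
print(P.round(4),P.mean(0)); d=(P[0]+P[1]-P[2]-P[3]);print("yaw of y",np.degrees(np.arctan2(d[1],d[0]))-90); d=P[0]+P[3]-P[1]-P[2];print("yaw x",np.degrees(np.arctan2(d[1],d[0])))
print(plane(S,171.8,249,.142))
E
```

```text
[0.58922593 0.16832016 0.63650158 0.23676449] [ 0.4 -2.7 -0.3 -0.3 -1.8 -0.1 -0.6 -0.4 -1.5  0.2 -0.2 -0.9 -1.2 -0.6]
[0.5723 0.1558 0.232 ]
[0.5571 0.1445 0.247 ]
[0.5892 0.1683 0.323 ]
[[ 0.5323 -0.3272]
 [ 0.4752 -0.3332]
 [ 0.4824 -0.3923]
 [ 0.5386 -0.3866]] [ 0.50714044 -0.35984057]
yaw of y 6.511432344020605
yaw x 5.8738136412669775
[ 0.51131364 -0.35958934  0.142     ]
```

```bash
cat >> h.py <<'E'
def go(p,yaw=None,sym=True):
    """shift in tool axes to TCP target p; yaw = wanted world angle (deg) of tool y axis"""
    s=r.read_state(); R=s["orientation"]; d=R.T@(np.array(p)-s["eef_pos"])
    cur=np.degrees(np.arctan2(R[1,1],R[0,1])); t=0
    if yaw is not None:
        t=-(yaw-cur); t=(t+90)%180-90 if sym else (t+180)%360-180
    print("shift",d.round(4),"turn",round(np.radians(t),3),"rows",int(np.ceil(max(np.linalg.norm(d)/.0417,abs(t)/7.16))))
def st8():
    s=r.read_state(); R=s["orientation"]
    print("t",round(s["time_s"],2),"tcp",s["eef_pos"].round(4),"yaw_y",round(np.degrees(np.arctan2(R[1,1],R[0,1])),1),"F",s["contact_force"].round(2),"T",s["torque"].round(2),"w",round(s["width"],4),"g",round(s["grip_force"],1),"q",s["joint_pos"].round(0))
E
python3 - <<'E'
from h import *
go([.40,.12,.46],30); go([.508,-.36,.44],6.3)
E
```

```text
shift [-0.3202 -0.3818 -0.0554] turn 0.641 rows 13
shift [-0.6089 -0.7802 -0.0351] turn 1.055 rows 24
```

Request:
move_arm(
  moves="-0.16 -0.19 -0.05 0.3 -1;-0.16 -0.19 -0.05 0.3 -1;-0.32 -0.38 -0.055 0.64 -1;-0.32 -0.38 -0.055 0.64 -1;-0.32 -0.38 -0.055 0.64 -1;-0.32 -0.38 -0.055 0.64 -1;-0.32 -0.38 -0.055 0.64 -1;-0.32 -0.38 -0.055 0.64 -1",
)

```text
time_s: 0.97
eef_pos: [0.3525, 0.2789, 0.4446]
orientation: [[-0.502, 0.865, 0.0], [0.865, 0.502, 0.0], [0.0, 0.001, -1.0]]
contact_force: [1.4, -0.7, -0.1]
width: 0.0854
grip_force: 0.0
```

```bash
python3 - <<'E'
from h import *
st8();go([.45,-.15,.45],6.3); go([.508,-.36,.43],6.3)
E
```

```text
t 0.97 tcp [0.3525 0.2789 0.4446] yaw_y 30.1 F [ 1.36 -0.67 -0.1 ] T [-0.03 -0.1   0.01] w 0.0854 g 0.0 q [-53.  17.  15. 115.  -6.  49.  -5.]
shift [-0.42   -0.1307 -0.0055] turn 0.415 rows 11
shift [-0.6307 -0.1859  0.0144] turn 0.415 rows 16
```

Request:
move_arm(
  moves="-0.42 -0.13 -0.005 0.415 -1;-0.42 -0.13 -0.005 0.415 -1;-0.42 -0.13 -0.005 0.415 -1;-0.42 -0.13 -0.005 0.415 -1;-0.42 -0.13 -0.005 0.415 -1;-0.42 -0.13 -0.005 0.415 -1;-0.42 -0.13 -0.005 0.415 -1;-0.42 -0.13 -0.005 0.415 -1",
)

```text
time_s: 1.63
eef_pos: [0.4266, -0.0461, 0.4484]
orientation: [[-0.11, 0.994, 0.001], [0.994, 0.11, 0.0], [0.0, 0.001, -1.0]]
contact_force: [0.9, 0.4, 0.6]
width: 0.0854
grip_force: 0.0
```

```bash
python3 - <<'E'
from h import *
st8(); go([.508,-.30,.44],6.3)
E
```

```text
t 1.63 tcp [ 0.4266 -0.0461  0.4484] yaw_y 6.3 F [0.86 0.38 0.58] T [-0.   -0.1  -0.03] w 0.0854 g 0.0 q [-20.  16.  28. 117. -10.  49.  21.]
shift [-0.2614  0.0529  0.0084] turn 0.0 rows 7
```

Request:
move_arm(
  moves="-0.26 0.053 0.008 0 -1;-0.26 0.053 0.008 0 -1;-0.26 0.053 0.008 0 -1;-0.26 0.053 0.008 0 -1;-0.26 0.053 0.008 0 -1;-0.26 0.053 0.008 0 -1;-0.26 0.053 0.008 0 -1;-0.26 0.053 0.008 0 -1",
)

```text
time_s: 2.3
eef_pos: [0.5076, -0.3015, 0.4397]
orientation: [[-0.104, 0.995, -0.0], [0.995, 0.104, -0.004], [-0.004, -0.0, -1.0]]
contact_force: [-0.3, -0.6, -0.6]
width: 0.0854
grip_force: 0.0
```

```bash
cat >> h.py <<'E'
def wcam():
    s=r.read_state(); c=r.capture("wrist"); c["f"]=384/2/np.tan(np.radians(c["fovy"])/2)
    M=np.eye(4);M[:3,:3]=s["orientation"];M[:3,3]=s["eef_pos"];M=M@np.array(c["mount"]); c["Rw"]=M[:3,:3];c["o"]=M[:3,3]; return c
def wplane(c,u,v,z):
    a=np.array([u-c["cx"],v-c["cy"]]);n=np.linalg.norm(a);th=n/c["f"]
    d=c["Rw"]@np.r_[np.sin(th)*a/n,np.cos(th)]; return c["o"]+d*(z-c["o"][2])/d[2]
def wproj(c,p):
    q=c["Rw"].T@(np.array(p)-c["o"]); n=np.hypot(*q[:2]); return q[:2]/n*np.arctan2(n,q[2])*c["f"]+[c["cx"],c["cy"]]
E
python3 - <<'E'
from h import *
st8(); c=wcam(); im=cv2.cvtColor(c["img"],4); print(c["f"],c["mount"])
for z in(0,.012,.142,.17): print(z,wproj(c,(.508,-.36,z)).round(1))
cv2.imwrite("pics/w1.png",im)
E
```

```text
t 2.3 tcp [ 0.5076 -0.3015  0.4397] yaw_y 6.0 F [-0.33 -0.65 -0.63] T [-0.02  0.02  0.02] w 0.0854 g 0.0 q [ 10.  31.  28.  95. -16.  58.  50.]
297.3186396354542 [[-5.98044165e-04 -9.49952488e-01 -3.12393842e-01  8.05069481e-02]
 [ 9.99999807e-01 -5.15842257e-04 -3.45776387e-04 -7.07469685e-04]
 [ 1.67325194e-04 -3.12393989e-01  9.49952613e-01  3.08328477e-02]
 [ 0.00000000e+00  0.00000000e+00  0.00000000e+00  1.00000000e+00]]
0 [258.4 194. ]
0.012 [258.3 196.7]
0.142 [256.9 239.3]
0.17 [256.5 253.2]
```

View pics/w1.png

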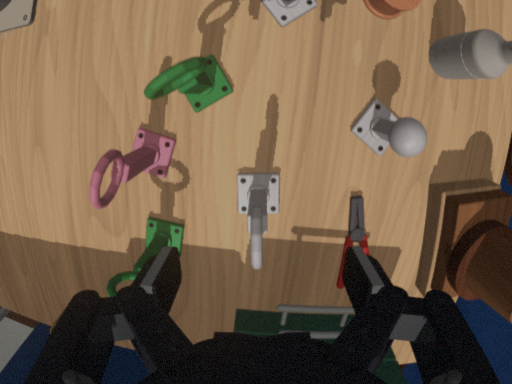

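The wrist view shows the bracket upright at (258,193), ring edge-on at about (256,240), aligned with the tool.

```bash
python3 - <<'E'
from h import *
c=wcam(); im=c["img"]
g=cv2.cvtColor(im,cv2.COLOR_RGB2HSV); m=((g[...,1]<45)&(g[...,2]>110)).astype(np.uint8); m[:165]=0;m[275:]=0;m[:,:225]=0;m[:,:][:,290:]=0
ft=m.copy();ft[218:]=0
ys,xs=np.nonzero(ft); print(xs.min(),xs.max(),ys.min(),ys.max())
P=[wplane(c,*q,.012)[:2] for q in((238.5,173.5),(279,173),(279.5,213),(238.5,213.5))];print(np.round(P,4),np.mean(P,0))
y2=[(y,np.nonzero(m[y])[0].mean().round(1)) for y in range(220,268,8)];print(y2)
for z in (.142+.03,): print(wplane(c,256.5,266,z))
print(wplane(c,256.5,266.5,.1695), wplane(c,257,235,.142))
E
```

```text
237 279 177 216
[[ 0.477  -0.325 ]
 [ 0.5325 -0.3184]
 [ 0.5406 -0.3773]
 [ 0.4819 -0.3844]] [ 0.50799625 -0.35131504]
[(220, np.float64(252.0)), (228, np.float64(254.1)), (236, np.float64(253.8)), (244, np.float64(255.5)), (252, np.float64(255.5)), (260, np.float64(256.0))]
[ 0.50915182 -0.36894592  0.172     ]
[ 0.50932215 -0.37109405  0.1695    ] [ 0.5074178  -0.35136175  0.142     ]
```

```bash
python3 - <<'E'
from h import *
go([.508,-.354,.322],6.7)
E
```

```text
shift [-0.0569 -0.0057  0.1175] turn -0.008 rows 4
```

Request:
move_arm(
  moves="-0.057 -0.006 0.04 0 -1;-0.057 -0.006 0.08 0 -1;-0.057 -0.006 0.117 0 -1;-0.057 -0.006 0.117 0 -1;-0.057 -0.006 0.117 0 0.5;-0.057 -0.006 0.117 0 1;-0.057 -0.006 0.117 0 1;-0.057 -0.006 0.117 0 1",
  squeeze=60,
)

```text
time_s: 3.07
eef_pos: [0.5093, -0.3536, 0.3257]
orientation: [[-0.111, 0.994, 0.004], [0.994, 0.111, -0.002], [-0.002, 0.004, -1.0]]
contact_force: [0.6, 0.4, 0.3]
width: 0.0388
grip_force: 0.0
```

Request:
move_arm(
  moves="0 0 0 0 1;0 0 0 0 1;0 0 0 0 1;0 0 0 0 1",
)

```text
time_s: 3.4
eef_pos: [0.5083, -0.3542, 0.3246]
orientation: [[-0.11, 0.994, 0.001], [0.994, 0.11, -0.001], [-0.001, 0.001, -1.0]]
contact_force: [-1.2, 0.6, 7.0]
width: 0.0091
grip_force: 58.6
```

```bash
python3 - <<'E'
from h import *
st8()
E
```

```text
t 3.4 tcp [ 0.5083 -0.3542  0.3246] yaw_y 6.3 F [-1.2   0.65  6.97] T [ 0.26  0.27 -0.06] w 0.0091 g 58.6 q [ 18.  41.  24.  97. -21.  47.  58.]
```

Request:
move_arm(
  moves="0 0 -0.005 0 1;0 0 -0.015 0 1;0 0 -0.03 0 1;0 0 -0.05 0 1;0 0 -0.05 0 1;0 0 -0.05 0 1",
  squeeze=100,
)

```text
time_s: 3.9
eef_pos: [0.5084, -0.3543, 0.3738]
orientation: [[-0.11, 0.994, 0.002], [0.994, 0.11, -0.001], [-0.002, 0.002, -1.0]]
contact_force: [-0.7, -0.4, -5.0]
width: 0.008
grip_force: 97.8
```

```bash
python3 - <<'E'
from h import *
st8(); go([.508,-.354,.54],6.3); go([.40,-.02,.54],-15);go([.355,.235,.54],36.5)
E
```

```text
t 3.9 tcp [ 0.5084 -0.3543  0.3738] yaw_y 6.3 F [-0.74 -0.45 -5.05] T [0.07 0.04 0.  ] w 0.008 g 97.8 q [ 17.  38.  26.  95. -20.  52.  56.]
shift [ 0.000e+00 -1.000e-04 -1.662e-01] turn 0.0 rows 4
shift [ 0.3439 -0.0707 -0.1668] turn 0.372 rows 10
shift [ 0.6023 -0.0875 -0.1672] turn -0.527 rows 16
```

Request:
move_arm(
  moves="0 0 -0.03 0 1;0 0 -0.07 0 1;0 0 -0.11 0 1;0 0 -0.15 0 1;0.03 0 -0.167 0 1;0.06 -0.01 -0.167 0 1;0.10 -0.02 -0.167 0 1;0.14 -0.03 -0.167 0 1",
)

```text
time_s: 4.57
eef_pos: [0.4619, -0.2169, 0.5385]
orientation: [[-0.108, 0.994, -0.003], [0.994, 0.108, 0.001], [0.001, -0.002, -1.0]]
contact_force: [-0.1, 0.0, -4.5]
width: 0.0083
grip_force: 98.5
```

```bash
python3 - <<'E'
from h import *
st8(); go([.42,.02,.54],25);go([.355,.235,.54],36.5)
E
```

```text
t 4.57 tcp [ 0.4619 -0.2169  0.5385] yaw_y 6.2 F [-0.15  0.   -4.54] T [ 0.2  -0.04  0.  ] w 0.0083 g 98.5 q [  0.  18.  30.  98. -10.  66.  39.]
shift [ 0.24   -0.016  -0.0011] turn -0.328 rows 6
shift [ 0.4608 -0.0573 -0.0007] turn -0.528 rows 12
```

Request:
move_arm(
  moves="0.04 0 0 -0.05 1;0.08 -0.005 0 -0.1 1;0.115 -0.01 0 -0.15 1;0.15 -0.01 0 -0.2 1;0.18 -0.015 0 -0.25 1;0.21 -0.016 0 -0.3 1;0.24 -0.016 0 -0.33 1;0.27 -0.02 0 -0.33 1",
)

```text
time_s: 5.23
eef_pos: [0.4129, 0.0495, 0.5391]
orientation: [[-0.427, 0.904, -0.001], [0.904, 0.427, -0.0], [0.0, -0.001, -1.0]]
contact_force: [0.4, 0.3, -4.7]
width: 0.0082
grip_force: 98.5
```

```bash
python3 - <<'E'
from h import *
st8(); go([.355,.235,.34],36.5)
E
```

```text
t 5.23 tcp [0.4129 0.0495 0.5391] yaw_y 25.3 F [ 0.43  0.34 -4.68] T [ 0.09 -0.13 -0.03] w 0.0082 g 98.5 q [-27.   8.  19. 110.  -3.  63.  18.]
shift [0.1924 0.0271 0.1991] turn -0.196 rows 7
```

Request:
move_arm(
  moves="0.04 0.005 0 -0.05 1;0.08 0.01 0.02 -0.1 1;0.115 0.015 0.05 -0.15 1;0.15 0.02 0.085 -0.196 1;0.18 0.027 0.12 -0.196 1;0.192 0.027 0.155 -0.196 1;0.192 0.027 0.18 -0.196 1;0.192 0.027 0.192 -0.196 1",
)

```text
time_s: 5.9
eef_pos: [0.3533, 0.2342, 0.3432]
orientation: [[-0.597, 0.802, -0.008], [0.802, 0.597, -0.004], [0.001, -0.009, -1.0]]
contact_force: [-0.8, -1.0, -4.9]
width: 0.008
grip_force: 98.7
```

Request:
move_arm(
  moves="0 0 0.01 0 1;0 0 0.02 0 1;0 0 0.024 0 1;0 0 0.024 0 1",
)

```text
time_s: 6.23
eef_pos: [0.3558, 0.2333, 0.3249]
orientation: [[-0.594, 0.804, -0.001], [0.804, 0.594, 0.0], [0.001, -0.001, -1.0]]
contact_force: [-4.0, -0.6, 15.8]
width: 0.0081
grip_force: 101.6
```

```bash
python3 - <<'E'
from h import *
st8(); c=wcam(); S=cam("scene")
a=cv2.cvtColor(c["img"],4)[60:330,80:430]; b=cv2.resize(cv2.cvtColor(S["img"],4)[80:215,180:355],None,fx=2,fy=2)
cv2.imwrite("pics/x2.png",np.hstack([a,b]))
E
```

```text
t 6.23 tcp [0.3558 0.2333 0.3249] yaw_y 36.4 F [-3.99 -0.6  15.78] T [-0.3   1.   -0.02] w 0.0081 g 101.6 q [-42.  26.   6. 126.  -6.  28.   6.]
```

View pics/x2.png

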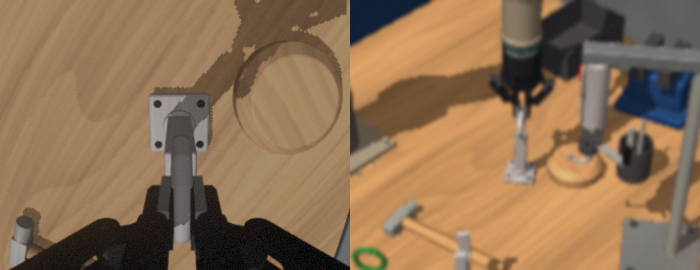

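The bracket stands square to the tool with free bench beside it. The tool can only point down, so I'll lay the casting over, with a light grip as the pivot. Then I can grip it by the foot and hang it from the side of the scale.

Request:
move_arm(
  moves="0 0 0 0 1;0 0 0 0 1;-0.01 0 0 0 1;-0.02 0 0 0 1;-0.03 0 -0.001 0 1;-0.04 0 -0.001 0 1;-0.05 0 0 0 1;-0.06 0 0 0 1",
  squeeze=20,
)

```text
time_s: 7.0
eef_pos: [0.3919, 0.1854, 0.3248]
orientation: [[-0.594, 0.804, 0.001], [0.804, 0.594, 0.002], [0.001, 0.002, -1.0]]
contact_force: [-2.6, 3.2, 2.0]
width: 0.0079
grip_force: 101.5
```

```bash
cat > foot.py <<'E'
from h import *
st8(); c=wcam(); g=cv2.cvtColor(c["img"],cv2.COLOR_RGB2HSV); m=((g[...,1]<60)&(g[...,2]>90)).astype(np.uint8); m[:,:200]=0; m[:,320:]=0; m[290:]=0
n,l,s,_=cv2.connectedComponentsWithStats(m)
for k in range(1,n):
    if s[k,4]>150: print(s[k])
E
python3 foot.py
```

```text
t 7.0 tcp [0.3919 0.1854 0.3248] yaw_y 36.5 F [-2.59  3.23  1.97] T [1.21 0.75 0.06] w 0.0079 g 101.5 q [-33.  27.   6. 125.  -5.  29.  13.]
[ 224   99   67  115 3270]
[ 250  188   21  102 1549]
```

Request:
move_arm(
  moves="-0.015 0 0.003 0 1;-0.029 0 0.008 0 1;-0.043 0 0.014 0 1;-0.056 0 0.02 0 1;-0.069 0 0.029 0 1;-0.081 0 0.038 0 1;-0.092 0 0.048 0 1;-0.102 0 0.059 0 1",
)

```text
time_s: 7.72
eef_pos: [0.4542, 0.1011, 0.2655]
orientation: [[-0.592, 0.806, 0.005], [0.806, 0.592, -0.001], [-0.003, 0.003, -1.0]]
contact_force: [2.7, -8.5, 12.0]
width: 0.0081
grip_force: 136.7
```

```bash
python3 foot.py; python3 - <<'E'
from h import *
a=cv2.cvtColor(wcam()["img"],4)[40:340,60:460]; b=cv2.resize(cv2.cvtColor(cam("scene")["img"],4)[80:230,180:380],None,fx=2,fy=2)
cv2.imwrite("pics/x3.png",np.hstack([a,b]))
E
```

```text
t 7.72 tcp [0.4542 0.1011 0.2655] yaw_y 36.3 F [ 2.7  -8.5  12.04] T [-0.92 -0.13  0.21] w 0.0081 g 136.7 q [-18.  35.   3. 123.  -5.  22.  25.]
[ 206    0   97  167 8439]
[ 248  180   25  104 1851]
```

View pics/x3.png

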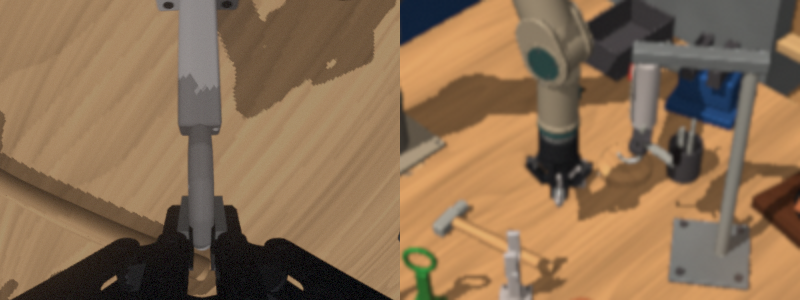

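It is tipping as intended: stem in line with the fingers, foot edge on the bench at the top of the frame. I'll finish the arc.

Request:
move_arm(
  moves="-0.009 0 0.012 0 1;-0.017 0 0.024 0 1;-0.024 0 0.037 0 1;-0.03 0 0.05 0 1;-0.034 0 0.062 0 1;-0.037 0 0.072 0 1;-0.038 0 0.077 0 1;-0.038 0 0.077 0 1",
)

```text
time_s: 8.53
eef_pos: [0.4745, 0.0737, 0.188]
orientation: [[-0.595, 0.804, -0.001], [0.804, 0.595, 0.001], [0.002, 0.0, -1.0]]
contact_force: [-1.8, 1.4, 3.1]
width: 0.007
grip_force: 19.8
```

```bash
python3 foot.py
```

```text
t 8.53 tcp [0.4745 0.0737 0.188 ] yaw_y 36.5 F [-1.78  1.44  3.08] T [0.23 0.31 0.  ] w 0.007 g 19.8 q [-13.  44.   1. 122.  -4.  13.  29.]
[  222     0    66   225 11939]
[ 250  221   23   69 1296]
```

Request:
move_arm(
  moves="0 0 0 0 0;0 0 0 0 -0.5;0 0 0 0 -1;0 0 0 0 -1;0 0 -0.04 0 -1;0 0 -0.08 0 -1;0.03 0 -0.11 0 -1;0.06 0 -0.11 0 -1",
)

```text
time_s: 9.25
eef_pos: [0.4416, 0.12, 0.3025]
orientation: [[-0.59, 0.808, 0.01], [0.808, 0.59, 0.002], [-0.004, 0.009, -1.0]]
contact_force: [0.7, -0.0, -0.2]
width: 0.0854
grip_force: 0.0
```

```bash
python3 - <<'E'
from h import *
print(r.read_state()["joint_pos"].round(2)); st8()
c=wcam(); a=cv2.cvtColor(c["img"],4); cv2.imwrite("pics/w4.png",a)
F=np.array([.3558,.2333]); d=np.array([.595,-.804])
for s,z in((.036,.06),(.036,0),(.172,.065)): print(s,z,wproj(c,np.r_[F+d*s,z]).round(0))
E
```

```text
[-21.69  30.3    4.19 122.85  -4.66  26.4   22.22]
t 9.25 tcp [0.4416 0.12   0.3025] yaw_y 36.1 F [ 0.71 -0.03 -0.17] T [ 0.06 -0.   -0.02] w 0.0854 g 0.0 q [-22.  30.   4. 123.  -5.  26.  22.]
0.036 0.06 [256.  61.]
0.036 0 [256.  69.]
0.172 0.065 [258. 243.]
```

View pics/w4.png

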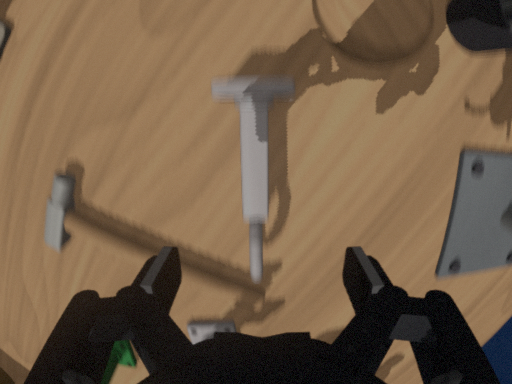

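Lying flat: foot across at (212–294, 75–100), stem down the middle, ring end at (257,280), bench clear around the foot.

```bash
python3 - <<'E'
from h import *
c=wcam(); F=np.array([.3558,.2333]); d=np.array([.595,-.804]); n=np.array([.804,.595])
def sd(u,v,z): p=wplane(c,u,v,z)[:2]; return (p.round(4),"s",((p-F)@d).round(4),"n",((p-F)@n).round(4))
for q,z in(((253,76),.06),((253,83),.06),((253,100),0),((212,80),.06),((294,80),.06),((258,280),.03),((214,100),0),((292,97),0),((255,220),.041)):print(q,z,*sd(*q,z))
g=cv2.cvtColor(c["img"],cv2.COLOR_RGB2GRAY); print(g[68:106,225],g[68:106,285]); print(g[88,200:305])
E
```

```text
(253, 76) 0.06 [0.3739 0.2005] s 0.0371 n -0.005
(253, 83) 0.06 [0.3768 0.1965] s 0.0421 n -0.005
(253, 100) 0 [0.383  0.1858] s 0.0543 n -0.0064
(212, 80) 0.06 [0.3522 0.1817] s 0.0393 n -0.0336
(294, 80) 0.06 [0.3982 0.2154] s 0.0396 n 0.0234
(258, 280) 0.03 [0.4856 0.0548] s 0.2208 n -0.0018
(214, 100) 0 [0.3544 0.1654] s 0.0538 n -0.0416
(292, 97) 0 [0.4092 0.2091] s 0.0512 n 0.0285
(255, 220) 0.041 [0.443  0.1086] s 0.1521 n -0.0041
[132 131 132 133 131 135 134 134 135 134 133 131 133 136 134 132 133 133
 130 129 129 127 128 127 129 128 130 129 131 131 124 107 115 124 138 146
 149 150] [ 80  80  79  79  78  79  79  77  75  77  74  76  71  75  74  76  74  73
  74  76  76  74  73  74  74  73  77  79  77  78  78  84  91  93  93  93
  96 100]
[130 130 130 131 130 130 131 134 131 134 132 132 129 132 131 132 134 134
 134 134 134 131 130 131 128 129 129 130 130 128 130 130 132 134 133 131
 122 106  92  87  84  84  82  82  80  78  81  79  83  83  81  83  82  83
  79  82  80  74  79  78  79  84  84  85  85  86  85  82  82  84  81  81
  79  76  81  81  80  76  71  73  74  75  75  74  75  76  70  72  77  77
  77  77  83  81  82  83  85  82  82  82  75  77  74  75  75]
```

```bash
python3 - <<'E'
from h import *
st8(); c=wcam(); F=np.array([.3558,.2333]); d=np.array([.595,-.804]); n=np.array([.804,.595])
g=cv2.cvtColor(c["img"],cv2.COLOR_RGB2HSV).astype(int)
m=((g[...,1]<50)).astype(np.uint8)
k,l,s,_=cv2.connectedComponentsWithStats(m); i=l[180,252]; print(s[i])
for y in range(s[i,1],s[i,1]+60,4)if i else []:
    x=np.nonzero(l[y]==i)[0]; print(y,x.min(),x.max(),end="; ")
x=np.nonzero(l[200]==i)[0]; print(200,x.min(),x.max())
E
```

```text
t 9.35 tcp [0.4371 0.1243 0.2994] yaw_y 36.8 F [ 0.23 -0.12 -0.35] T [0.03 0.06 0.03] w 0.0854 g 0.0 q [-22.  31.   4. 123.  -5.  26.  22.]
[ 217   97   84  196 5391]
97 231 288; 101 217 300; 105 217 300; 109 217 299; 113 221 292; 117 239 278; 121 241 275; 125 245 272; 129 245 272; 133 245 272; 137 245 272; 141 245 272; 145 245 272; 149 245 272; 153 245 272; 200 246 271
```

```bash
python3 - <<'E'
from h import *
c=wcam(); F=np.array([.3558,.2333]); d=np.array([.595,-.804]); n=np.array([.804,.595])
def sd(u,v,z): p=wplane(c,u,v,z)[:2]; print((u,v),p.round(4),"s",((p-F)@d).round(4),"n",((p-F)@n).round(4))
sd(258.5,98,.06);sd(217,103,.06);sd(300,103,.06);sd(258.5,115,0);sd(258.5,150,.041);sd(258.5,200,.041)
go([.3558+.595*.036,.2333-.804*.036,.215],36.5)
E
```

```text
(258.5, 98) [0.3879 0.186 ] s 0.0572 n -0.0024
(217, 103) [0.3666 0.1663] s 0.0603 n -0.0312
(300, 103) [0.4128 0.2006] s 0.0602 n 0.0264
(258.5, 115) [0.3966 0.1733] s 0.0725 n -0.0029
(258.5, 150) [0.4117 0.1536] s 0.0973 n -0.0025
(258.5, 200) [0.436  0.1207] s 0.1383 n -0.0025
shift [ 1.035e-01 -1.000e-04  8.330e-02] turn 0.001 rows 4
```

```bash
python3 - <<'E'
from h import *
go([.3913,.1811,.212],36.5)
t=cv2.imread("pics/top0.png"); c=cam("top"); b=cv2.cvtColor(c["img"],4)
dd=np.abs(t.astype(int)-b).sum(2); D=dd[270:300,235:280]; print("hammer head diff",(D>60).sum()); print("handle diff", [(int((dd[y,240:275]>60).sum())) for y in range(215,290,6)])
E
```

```text
shift [ 0.0765 -0.0027  0.0863] turn 0.001 rows 3
hammer head diff 0
handle diff [0, 0, 0, 0, 0, 0, 0, 0, 0, 0, 0, 0, 0]
```

Request:
move_arm(
  moves="0.03 0 0 0 -1;0.05 0 0 0 -1;0.07 0 0.02 0 -1;0.073 0 0.04 0 -1;0.073 0 0.06 0 -1;0.073 0 0.075 0 -1;0.073 0 0.087 0 -1;0.073 0 0.087 0 -1",
)

```text
time_s: 10.17
eef_pos: [0.3959, 0.1779, 0.2116]
orientation: [[-0.592, 0.806, -0.007], [0.806, 0.592, -0.002], [0.002, -0.007, -1.0]]
contact_force: [-0.2, 0.4, 0.2]
width: 0.0857
grip_force: 0.0
```

```bash
python3 - <<'E'
from h import *
st8();print(r.read_state()["joint_pos"].round(2)); go([.3913,.1811,.212],36.5)
E
```

```text
t 10.17 tcp [0.3959 0.1779 0.2116] yaw_y 36.3 F [-0.21  0.42  0.18] T [0.01 0.08 0.03] w 0.0857 g 0.0 q [-36.  41.  12. 129. -37.  14.  45.]
[-36.28  41.08  12.37 128.93 -36.74  13.73  45.4 ]
shift [ 0.0053 -0.0018 -0.0004] turn -0.004 rows 1
```

Request:
move_arm(
  moves="0.005 -0.002 0 0 -1;0.005 -0.002 0 0 -1;0.005 -0.002 0 0 0;0.005 -0.002 0 0 1;0.005 -0.002 0 0 1;0.005 -0.002 0 0 1;0.005 -0.002 0 0 1;0.005 -0.002 0 0 1",
  squeeze=120,
)

```text
time_s: 10.83
eef_pos: [0.3914, 0.1816, 0.2142]
orientation: [[-0.593, 0.805, -0.004], [0.805, 0.593, 0.001], [0.003, -0.003, -1.0]]
contact_force: [-0.6, 0.2, 10.4]
width: 0.0565
grip_force: 124.7
```

```bash
python3 - <<'E'
from h import *
st8()
E
```

```text
t 10.83 tcp [0.3914 0.1816 0.2142] yaw_y 36.4 F [-0.62  0.23 10.39] T [-0.29  0.34  0.04] w 0.0565 g 124.7 q [-37.  41.  13. 129. -39.  14.  47.]
```

Request:
move_arm(
  moves="0 0 -0.005 0 1;0 0 -0.015 0 1;0 0 -0.03 0 1;0 0 -0.05 0 1;0 0 -0.075 0 1;0 0 -0.1 0 1;0 0 -0.1 0 1;0 0 -0.1 0 1",
)

```text
time_s: 11.5
eef_pos: [0.3914, 0.1823, 0.3139]
orientation: [[-0.594, 0.804, -0.004], [0.804, 0.594, 0.001], [0.003, -0.002, -1.0]]
contact_force: [0.3, -0.8, -5.1]
width: 0.0566
grip_force: 128.4
```

```bash
python3 - <<'E'
from h import *
st8(); c=wcam(); S=cam("scene")
a=cv2.cvtColor(c["img"],4)[:300,56:456]; b=cv2.resize(cv2.cvtColor(S["img"],4)[90:190,200:334],(400,300))
cv2.imwrite("pics/x5.png",np.hstack([a,b]))
E
```

```text
t 11.5 tcp [0.3914 0.1823 0.3139] yaw_y 36.4 F [ 0.3  -0.83 -5.13] T [ 0.16  0.12 -0.  ] w 0.0566 g 128.4 q [-49.  30.  28. 126. -29.  30.  39.]
```

View pics/x5.png

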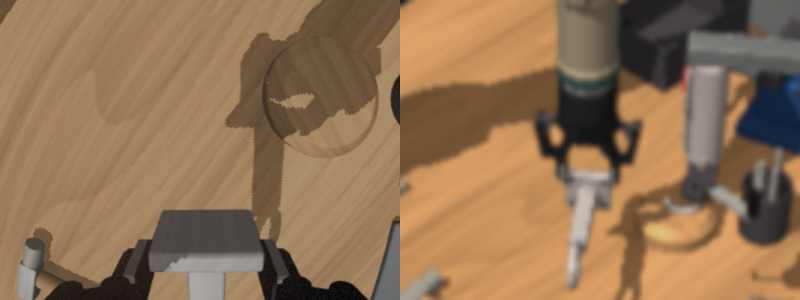

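```bash
python3 - <<'E'
from h import *
S=cam("scene"); g=cv2.cvtColor(S["img"],cv2.COLOR_RGB2HSV); m=((g[...,1]<45)&(g[...,2]>120)).astype(np.uint8); m[:,:240]=0;m[:,285:]=0;m[:140]=0;m[200:]=0
k,l,s,ce=cv2.connectedComponentsWithStats(m); print(s[1:],ce[1:].round(1))
P=np.array([.3914,.1823,.159]); d=np.array([.595,-.804,0])
for a in(0,10,20,30):
    ca,sa=np.cos(np.radians(a)),np.sin(np.radians(a)); ax=d*ca-np.array([0,0,sa]); up=np.array([0,0,ca])+d*sa
    b=P-up*.025-ax*.006
    print(a,[proj(S,b+ax*t).round(1) for t in(0,.110,.142,.175)])
E
```

```text
[[256 147  14  38 237]] [[260.9 160.4]]
0 [array([262.9, 151.1]), array([258.8, 170.7]), array([257.5, 176.7]), array([256.2, 183. ])]
10 [array([263. , 150.1]), array([259. , 172.9]), array([257.8, 179.8]), array([256.6, 187.1])]
20 [array([263.2, 149. ]), array([259.4, 174.3]), array([258.3, 181.9]), array([257.1, 189.8])]
30 [array([263.3, 147.9]), array([259.9, 174.8]), array([258.9, 182.8]), array([257.9, 191.1])]
```

```bash
python3 - <<'E'
from h import *
go([.435,.221,.424],36.5)
E
```

```text
shift [ 0.0054  0.0581 -0.1122] turn -0.001 rows 4
```

Request:
move_arm(
  moves="0 0 -0.03 0 1;0 0 -0.06 0 1;0 0 -0.085 0 1;0 0.01 -0.105 0 1;0.005 0.03 -0.11 0 1;0.005 0.045 -0.11 0 1;0.005 0.058 -0.11 0 1;0.005 0.058 -0.11 0 1",
)

```text
time_s: 12.32
eef_pos: [0.437, 0.2224, 0.4217]
orientation: [[-0.595, 0.804, -0.005], [0.804, 0.595, -0.001], [0.002, -0.004, -1.0]]
contact_force: [0.5, 0.5, -5.1]
width: 0.0562
grip_force: 130.7
```

```bash
python3 - <<'E'
from fit import *
st8(); S=cam("scene");T=cam("top")
b=cv2.resize(cv2.cvtColor(S["img"],4)[115:185,250:343],(800,600),interpolation=cv2.INTER_CUBIC)
a=cv2.resize(cv2.cvtColor(T["img"],4)[140:240,150:283],(400,300),interpolation=cv2.INTER_CUBIC)
b=cv2.resize(b,(600,450))
cv2.imwrite("pics/x6.png",b)
P=r.read_state()["eef_pos"]; xs=np.array([.804,.595,0]);ys=np.array([-.595,.804,0])
for a in(0,5,10):
    ca,sa=np.cos(np.radians(a)),np.sin(np.radians(a)); ax=-ys*ca-np.array([0,0,sa]); up=np.array([0,0,ca])-ys*sa
    e=P-[0,0,.155]-up*.0265+ax*.136; e2=e; print(a,e.round(4),[(((proj(S,e2+ax*t+up*u)-[250,115])*[600/93,450/70])).round(0) for t,u in((0,0),(.027,0),(0,.027),(0,-.027),(-.027,0))])
E
```

```text
t 12.42 tcp [0.4351 0.2202 0.4214] yaw_y 36.4 F [-1.61 -1.09 -4.5 ] T [ 0.08  0.2  -0.02] w 0.0565 g 130.7 q [-56.  25.  38. 111. -20.  50.  28.]
0 [0.5157 0.1104 0.2404] [array([150., 266.]), array([144., 300.]), array([150., 230.]), array([149., 301.]), array([156., 233.])]
5 [0.514  0.1127 0.2287] [array([150., 278.]), array([144., 314.]), array([150., 245.]), array([150., 310.]), array([156., 242.])]
10 [0.5117 0.1158 0.2172] [array([151., 288.]), array([145., 327.]), array([150., 259.]), array([151., 317.]), array([157., 250.])]
```

View pics/x6.png

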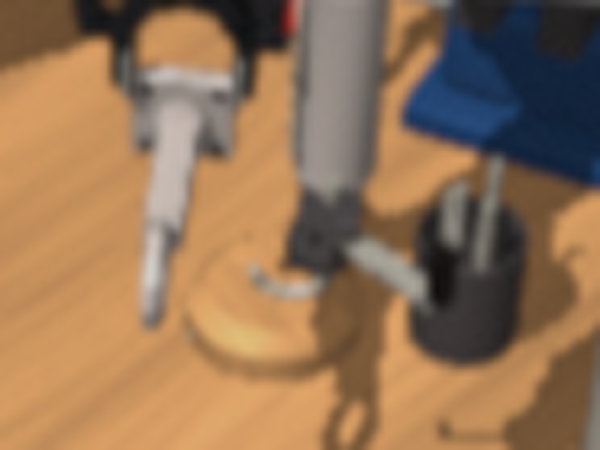

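Ring edge-on at (163,222)–(150,325), centre about (155,275); hook tip at (253,265), J bottom at (292,290). The droop is about 4°. The eye is 70 mm in front of the seat and level with it, so I'll insert along +y of the tool.

Request:
move_arm(
  moves="0 0 -0.005 0 1;0 0.01 -0.005 0 1;0 0.02 -0.005 0 1;0 0.03 -0.005 0 1;0 0.04 -0.005 0 1;0 0.05 -0.005 0 1;0 0.05 -0.005 0 1;0 0.05 -0.005 0 1",
)

```text
time_s: 13.18
eef_pos: [0.4763, 0.2509, 0.4274]
orientation: [[-0.594, 0.804, -0.005], [0.804, 0.594, -0.001], [0.002, -0.005, -1.0]]
contact_force: [-0.4, -0.6, -5.0]
width: 0.0566
grip_force: 130.7
```

Request:
move_arm(
  moves="0 0.006 0 0 1;0 0.013 0 0 1;0 0.019 0 0 1;0 0.019 0 0 1",
)

```text
time_s: 13.52
eef_pos: [0.4922, 0.2627, 0.4278]
orientation: [[-0.594, 0.804, -0.003], [0.804, 0.594, 0.0], [0.002, -0.003, -1.0]]
contact_force: [0.4, 0.2, -4.7]
width: 0.0564
grip_force: 130.7
```

```bash
python3 - <<'E'
from h import *
st8(); S=cam("scene")
b=cv2.resize(cv2.cvtColor(S["img"],4)[115:185,250:343],(600,450),interpolation=cv2.INTER_CUBIC); cv2.imwrite("pics/x7.png",b)
E
```

```text
t 13.52 tcp [0.4922 0.2627 0.4278] yaw_y 36.5 F [ 0.43  0.2  -4.74] T [ 0.27  0.09 -0.04] w 0.0564 g 130.7 q [-54.  31.  36. 101. -22.  56.  27.]
```

View pics/x7.png

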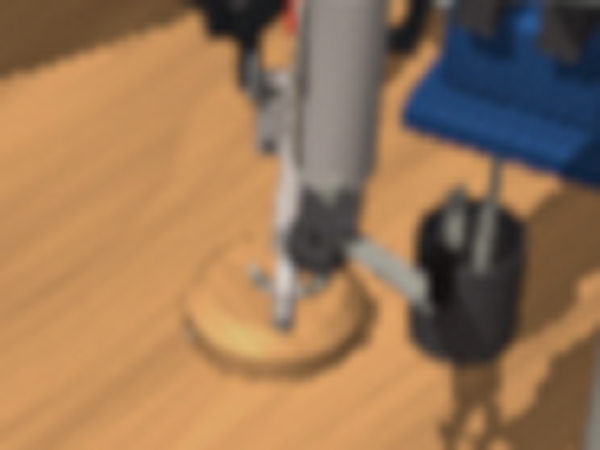

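The ring now sits between the hook tip (253,270) and the shank with no contact force, so it is threaded. That was my last picture, so from here I check by force and numbers. Lowering onto the seat.

Request:
move_arm(
  moves="0 0 0.006 0 1;0 0 0.012 0 1;0 0 0.018 0 1;0 0 0.022 0 1;0 0 0.025 0 1;0 0 0.028 0 1;0 0 0.028 0 1;0 0 0.028 0 1",
)

```text
time_s: 14.23
eef_pos: [0.491, 0.2616, 0.3996]
orientation: [[-0.594, 0.805, -0.005], [0.805, 0.594, -0.0], [0.003, -0.005, -1.0]]
contact_force: [0.3, 0.1, -3.3]
width: 0.0566
grip_force: 130.8
```

```bash
python3 - <<'E'
from h import *
st8()
E
```

```text
t 14.23 tcp [0.491  0.2616 0.3996] yaw_y 36.4 F [ 0.34  0.13 -3.32] T [0.14 0.1  0.04] w 0.0566 g 130.8 q [-53.  33.  35. 103. -23.  52.  29.]
```

Request:
move_arm(
  moves="0 0 0.003 0 1;0 0 0.006 0 1;0 0 0.006 0 1;0 0 0.006 0 1",
)

```text
time_s: 14.57
eef_pos: [0.4911, 0.2617, 0.3937]
orientation: [[-0.594, 0.805, -0.005], [0.805, 0.594, -0.0], [0.003, -0.004, -1.0]]
contact_force: [0.6, 1.0, -4.0]
width: 0.0563
grip_force: 130.8
```

```bash
python3 - <<'E'
from h import *
st8()
E
```

```text
t 14.57 tcp [0.4911 0.2617 0.3937] yaw_y 36.4 F [ 0.61  1.05 -4.01] T [0.18 0.02 0.06] w 0.0563 g 130.8 q [-53.  33.  35. 103. -24.  51.  29.]
```

Request:
move_arm(
  moves="0 0 0.003 0 1;0 0 0.006 0 1;0 0 0.009 0 1;0 0 0.01 0 1;0 0 0.01 0 1;0 0 0.01 0 1",
  squeeze=40,
)

```text
time_s: 15.07
eef_pos: [0.4911, 0.2617, 0.3838]
orientation: [[-0.594, 0.805, -0.005], [0.805, 0.594, -0.0], [0.003, -0.004, -1.0]]
contact_force: [1.5, 0.9, -2.7]
width: 0.0565
grip_force: 130.9
```

```bash
python3 - <<'E'
from h import *
for i in range(4):
    s=r.read_state(); print(s["contact_force"].round(2),s["torque"].round(2),round(s["grip_force"],1)); cam("top")
st8()
E
```

```text
[ 1.46  0.92 -2.66] [ 0.18 -0.15  0.08] 130.9
[ 0.39  0.49 -3.51] [ 0.15 -0.1   0.14] 130.9
[ 1.12  0.86 -3.12] [ 0.09 -0.17  0.1 ] 130.9
[ 0.73 -0.12 -3.91] [ 0.17 -0.16  0.16] 130.9
t 15.27 tcp [0.4911 0.2617 0.3839] yaw_y 36.4 F [ 0.74  0.13 -3.09] T [ 0.14 -0.15  0.12] w 0.0565 g 130.9 q [-53.  34.  34. 104. -24.  50.  29.]
```

Request:
move_arm(
  moves="0 0 0 0 0;0 0 0 0 -0.1;0 0 0 0 -0.2;0 0 0 0 -0.25",
  squeeze=40,
)

```text
time_s: 15.6
eef_pos: [0.491, 0.2617, 0.3838]
orientation: [[-0.594, 0.805, -0.005], [0.805, 0.594, -0.0], [0.003, -0.004, -1.0]]
contact_force: [0.5, 0.6, -3.2]
width: 0.0565
grip_force: 130.9
```

```bash
python3 - <<'E'
from h import *
st8()
E
```

```text
t 15.6 tcp [0.491  0.2617 0.3838] yaw_y 36.4 F [ 0.54  0.64 -3.2 ] T [ 0.19 -0.28  0.18] w 0.0565 g 130.9 q [-53.  34.  34. 104. -24.  50.  29.]
```

Request:
move_arm(
  moves="0 0 0 0 -0.28;0 0 0 0 -0.28",
)

```text
time_s: 15.77
eef_pos: [0.491, 0.2616, 0.3837]
orientation: [[-0.594, 0.805, -0.005], [0.805, 0.594, -0.0], [0.003, -0.004, -1.0]]
contact_force: [0.6, 1.7, -4.1]
width: 0.0566
grip_force: 130.9
```

Request:
move_arm(
  moves="0 0 0 0 -0.31;0 0 0 0 -0.31",
)

```text
time_s: 15.93
eef_pos: [0.491, 0.2616, 0.3837]
orientation: [[-0.594, 0.805, -0.005], [0.805, 0.594, -0.0], [0.003, -0.004, -1.0]]
contact_force: [1.9, 0.5, -3.0]
width: 0.0561
grip_force: 130.9
```

Request:
move_arm(
  moves="0 0 0 0 -0.34;0 0 0 0 -0.31",
)

```text
time_s: 16.1
eef_pos: [0.491, 0.2617, 0.3837]
orientation: [[-0.594, 0.805, -0.005], [0.805, 0.594, -0.0], [0.003, -0.004, -1.0]]
contact_force: [1.4, 1.5, -3.1]
width: 0.0574
grip_force: 90.9
```

```bash
python3 - <<'E'
from h import *
st8()
E
```

```text
t 16.1 tcp [0.491  0.2617 0.3837] yaw_y 36.4 F [ 1.37  1.55 -3.14] T [ 0.18 -0.36  0.22] w 0.0574 g 90.9 q [-53.  34.  34. 104. -24.  50.  29.]
```

Request:
move_arm(
  moves="0 0 0 0 -0.34;0 0 0 0 -0.34",
  squeeze=25,
)

```text
time_s: 16.27
eef_pos: [0.4909, 0.2617, 0.3837]
orientation: [[-0.594, 0.805, -0.005], [0.805, 0.594, -0.0], [0.003, -0.004, -1.0]]
contact_force: [0.9, 1.0, -2.8]
width: 0.0576
grip_force: 90.7
```

Request:
move_arm(
  moves="0 0 0 0 -0.35;0 0 0 0 -0.35",
)

```text
time_s: 16.43
eef_pos: [0.491, 0.2616, 0.3837]
orientation: [[-0.594, 0.805, -0.005], [0.805, 0.594, -0.0], [0.003, -0.004, -1.0]]
contact_force: [1.3, 1.4, -3.2]
width: 0.0578
grip_force: 76.9
```

Request:
move_arm(
  moves="0 0 0 0 -0.365;0 0 0 0 -0.375",
)

```text
time_s: 16.6
eef_pos: [0.4909, 0.2616, 0.3837]
orientation: [[-0.594, 0.805, -0.005], [0.805, 0.594, -0.0], [0.003, -0.004, -1.0]]
contact_force: [1.0, 1.3, -3.3]
width: 0.0588
grip_force: 42.1
```

Request:
move_arm(
  moves="0 0 0 0 -0.38;0 0 0 0 -0.38",
)

```text
time_s: 16.77
eef_pos: [0.4909, 0.2616, 0.3837]
orientation: [[-0.594, 0.805, -0.005], [0.805, 0.594, -0.0], [0.003, -0.005, -1.0]]
contact_force: [1.0, 0.9, -2.9]
width: 0.059
grip_force: 35.1
```

```bash
python3 - <<'E'
from h import *
st8()
E
```

```text
t 16.77 tcp [0.4909 0.2616 0.3837] yaw_y 36.4 F [ 1.01  0.87 -2.86] T [ 0.24 -0.34  0.31] w 0.059 g 35.1 q [-53.  34.  34. 104. -24.  50.  29.]
```

Request:
move_arm(
  moves="0.001 0 0.005 0 -0.38;0.001 0 0.01 0 -0.38;0.002 0 0.015 0 -0.38;0.002 0 0.02 0 -0.38;0.002 0 0.02 0 -0.38",
)

```text
time_s: 17.18
eef_pos: [0.4895, 0.2631, 0.3626]
orientation: [[-0.594, 0.805, -0.006], [0.805, 0.594, -0.001], [0.002, -0.006, -1.0]]
contact_force: [1.0, 0.5, -1.1]
width: 0.059
grip_force: 35.2
```

```bash
cat > hk.py <<'E'
from h import *
F=[]
for i in range(3): F.append(r.read_state()["contact_force"]); cam("scene")
print("meanF",np.mean(F,0).round(2)); st8()
E
python3 hk.py
```

```text
meanF [ 0.58 -0.18 -0.73]
t 17.33 tcp [0.4896 0.2631 0.3636] yaw_y 36.4 F [ 0.35 -0.13 -1.42] T [-0.18 -0.37  0.07] w 0.059 g 35.2 q [-52.  35.  33. 105. -25.  48.  30.]
```

Request:
move_arm(
  moves="0 0 0 0 -0.385;0 0 0 0 -0.39;0 0 0 0 -0.39",
  squeeze=20,
)

```text
time_s: 17.58
eef_pos: [0.4896, 0.263, 0.3638]
orientation: [[-0.593, 0.805, -0.005], [0.805, 0.593, -0.0], [0.003, -0.005, -1.0]]
contact_force: [1.3, -1.6, -1.6]
width: 0.0595
grip_force: 21.0
```

```bash
python3 hk.py
```

```text
meanF [ 0.98 -0.96 -2.03]
t 17.73 tcp [0.4896 0.2631 0.3637] yaw_y 36.4 F [ 0.53 -1.18 -2.9 ] T [-0.34 -0.27  0.03] w 0.059 g 21.0 q [-52.  35.  33. 105. -25.  48.  30.]
```

Request:
move_arm(
  moves="0 0 0.004 0 -0.39;0 0 0.008 0 -0.39;0.001 0 0.012 0 -0.39;0.001 0 0.016 0 -0.39;0 0 0.02 0 -0.39;0 0 0.024 0 -0.39;0 0 0.024 0 -0.39",
)

```text
time_s: 18.32
eef_pos: [0.4895, 0.2632, 0.3388]
orientation: [[-0.594, 0.805, -0.006], [0.805, 0.594, -0.001], [0.003, -0.005, -1.0]]
contact_force: [2.4, 0.3, -2.2]
width: 0.0593
grip_force: 20.8
```

```bash
python3 hk.py
```

```text
meanF [ 1.68 -0.46 -2.04]
t 18.47 tcp [0.4896 0.2632 0.3397] yaw_y 36.4 F [ 1.49 -0.51 -2.33] T [-0.31 -0.4   0.07] w 0.0594 g 20.9 q [-51.  37.  32. 106. -27.  45.  31.]
```

Request:
move_arm(
  moves="-0.002 0 0.005 0 -0.39;-0.003 0 0.01 0 -0.39;-0.004 0 0.015 0 -0.39;-0.005 0 0.02 0 -0.39;-0.006 0 0.025 0 -0.39;-0.008 0 0.03 0 -0.39;-0.01 0 0.036 0 -0.39;-0.01 0 0.036 0 -0.39",
)

```text
time_s: 19.13
eef_pos: [0.4954, 0.2546, 0.3025]
orientation: [[-0.593, 0.805, -0.006], [0.805, 0.593, -0.001], [0.002, -0.006, -1.0]]
contact_force: [0.8, 0.2, -1.5]
width: 0.0597
grip_force: 20.8
```

```bash
python3 hk.py
```

```text
meanF [ 1.16 -0.28 -1.43]
t 19.28 tcp [0.4953 0.255  0.3036] yaw_y 36.4 F [ 0.85 -1.34 -1.29] T [-0.18 -0.2   0.03] w 0.0593 g 20.8 q [-49.  40.  30. 108. -29.  40.  34.]
```

Request:
move_arm(
  moves="-0.002 0 0.005 0 -0.39;-0.004 0 0.01 0 -0.39;-0.006 0 0.015 0 -0.39;-0.009 0 0.02 0 -0.39;-0.011 0 0.025 0 -0.39;-0.014 0 0.03 0 -0.39;-0.016 0 0.034 0 -0.39;-0.016 0 0.034 0 -0.39",
)

```text
time_s: 19.95
eef_pos: [0.5047, 0.2417, 0.2687]
orientation: [[-0.593, 0.805, -0.006], [0.805, 0.593, -0.001], [0.003, -0.006, -1.0]]
contact_force: [1.6, 0.4, -0.9]
width: 0.0593
grip_force: 20.8
```

```bash
python3 hk.py
```

```text
meanF [ 1.08  0.15 -0.81]
t 20.1 tcp [0.5044 0.2423 0.2696] yaw_y 36.4 F [ 0.94 -0.91 -1.01] T [-0.1  -0.11  0.05] w 0.0595 g 20.8 q [-46.  42.  27. 109. -31.  37.  38.]
```

Request:
move_arm(
  moves="-0.003 0 0.005 0 -0.39;-0.007 0 0.01 0 -0.39;-0.01 0 0.015 0 -0.39;-0.014 0 0.02 0 -0.39;-0.018 0 0.025 0 -0.39;-0.021 0 0.029 0 -0.39;-0.023 0 0.031 0 -0.39;-0.023 0 0.031 0 -0.39",
)

```text
time_s: 20.77
eef_pos: [0.5185, 0.223, 0.2381]
orientation: [[-0.593, 0.805, -0.005], [0.805, 0.593, -0.001], [0.002, -0.005, -1.0]]
contact_force: [0.8, -0.7, -0.3]
width: 0.0597
grip_force: 20.8
```

```bash
python3 hk.py
```

```text
meanF [ 0.16 -0.54  0.07]
t 20.92 tcp [0.518  0.2237 0.2387] yaw_y 36.4 F [ 1.03  0.32 -0.73] T [-0.15 -0.19 -0.04] w 0.0595 g 20.8 q [-42.  45.  25. 109. -33.  34.  41.]
```

Request:
move_arm(
  moves="-0.003 0 0.002 0 -0.39;-0.006 0 0.005 0 -0.39;-0.009 0 0.007 0 -0.39;-0.009 0 0.007 0 -0.39",
)

```text
time_s: 21.25
eef_pos: [0.5239, 0.2159, 0.2313]
orientation: [[-0.593, 0.805, -0.005], [0.805, 0.593, -0.001], [0.002, -0.004, -1.0]]
contact_force: [1.3, 1.2, 0.5]
width: 0.0592
grip_force: 20.7
```

```bash
python3 hk.py
```

```text
meanF [0.72 0.86 0.43]
t 21.4 tcp [0.5235 0.2165 0.2315] yaw_y 36.4 F [0.92 0.63 0.31] T [-0.14 -0.15  0.06] w 0.0597 g 20.7 q [-40.  46.  24. 108. -33.  33.  42.]
```

Request:
move_arm(
  moves="0 0 0 0 -1;0 0 0 0 -1;0.005 0 0 0 -1;0.03 0 0 0 -1;0.06 0 0 0 -1;0.09 0 0 0 -1;0.12 0 0 0 -1;0.12 0 0 0 -1",
)

```text
time_s: 22.07
eef_pos: [0.4469, 0.3195, 0.2311]
orientation: [[-0.601, 0.799, -0.011], [0.799, 0.601, 0.003], [0.009, -0.007, -1.0]]
contact_force: [-0.6, 0.0, 0.1]
width: 0.0857
grip_force: 0.0
```

```bash
python3 - <<'E'
from h import *
st8()
b0=None
for i in range(12):
    S=cam("scene"); g=cv2.cvtColor(S["img"],cv2.COLOR_RGB2HSV); m=((g[...,1]<40)&(g[...,2]>110)).astype(np.uint8); m[:,:270]=0;m[:,318:]=0;m[:150]=0;m[225:]=0
    k,l,s,ce=cv2.connectedComponentsWithStats(m); j=1+np.argmax(s[1:,4]); print(s[j],ce[j].round(1))
cv2.imwrite("pics/h1.png",cv2.cvtColor(S["img"],4))
E
```

```text
t 22.07 tcp [0.4469 0.3195 0.2311] yaw_y 37.0 F [-0.56  0.04  0.13] T [0.03 0.1  0.03] w 0.0857 g 0.0 q [-54.  45.  25. 111. -35.  32.  32.]
[285 180  15  16 174] [291.6 189. ]
[285 180  15  15 145] [291.3 188.6]
[285 180  15  15 149] [291.5 188.3]
[285 180  15  16 174] [291.9 188.2]
[285 163  15  35 229] [292.3 186.2]
[285 163  15  38 234] [292.4 188.1]
[285 164  15  39 236] [292.3 190.6]
[285 164  16  42 246] [292.5 191.9]
[285 164  15  43 248] [292.4 192.6]
[285 164  15  42 242] [292.2 192.9]
[285 164  15  41 247] [292.2 191.7]
[285 163  15  41 246] [292.1 190.3]
```

```bash
python3 - <<'E'
from h import *
st8(); T=cam("top"); g=T["img"].max(2).astype(int)
m=(g<60).astype(np.uint8); m[:130]=0; m[165:]=0; m[:,:180]=0; m[:,215:]=0
k,l,s,ce=cv2.connectedComponentsWithStats(m)
for j in range(1,k): 
    if s[j,4]>5: print(s[j],ce[j].round(1),plane(T,*ce[j],.335).round(4))
S=cam("scene");print("hang foot pred",proj(S,(.572,.154,.04)).round(1),"eye",proj(S,(.572,.154,.182)).round(1))
go([.45,.32,.50],36.5);go([.43,.10,.52],36.5)
E
```

```text
t 22.67 tcp [0.4524 0.3126 0.2319] yaw_y 36.4 F [ 0.59 -0.76  0.31] T [ 0.  0. -0.] w 0.0856 g 0.0 q [-53.  45.  25. 111. -35.  32.  32.]
hang foot pred [291. 196.] eye [292.6 169.7]
shift [ 0.0078  0.0012 -0.2681] turn -0.002 rows 7
shift [-0.1573 -0.1455 -0.2879] turn -0.002 rows 9
```

Request:
move_arm(
  moves="0 0 -0.04 0 -1;0 0 -0.08 0 -1;0 0 -0.12 0 -1;0 0 -0.16 0 -1;0 0 -0.2 0 -1;0 0 -0.24 0 -1;0 0 -0.27 0 -1;0 0 -0.27 0 -1",
)

```text
time_s: 23.43
eef_pos: [0.4553, 0.3129, 0.5083]
orientation: [[-0.593, 0.805, 0.004], [0.805, 0.593, 0.007], [0.003, 0.007, -1.0]]
contact_force: [0.1, -0.5, -0.3]
width: 0.0855
grip_force: 0.0
```

Request:
move_arm(
  moves="-0.02 -0.03 -0.01 0 -1;-0.04 -0.06 -0.02 0 -1;-0.06 -0.09 -0.02 0 -1;-0.09 -0.12 -0.02 0 -1;-0.12 -0.145 -0.02 0 -1;-0.157 -0.145 -0.02 0 -1;-0.157 -0.145 -0.02 0 -1;-0.157 -0.145 -0.02 0 -1",
)

```text
time_s: 24.1
eef_pos: [0.4306, 0.0987, 0.5221]
orientation: [[-0.589, 0.808, -0.005], [0.808, 0.589, -0.0], [0.003, -0.004, -1.0]]
contact_force: [-0.3, -0.1, 0.4]
width: 0.0851
grip_force: 0.0
```

```bash
python3 - <<'E'
from h import *
st8(); T=cam("top"); im=T["img"].astype(int); g=im.max(2)
print(g[138:156,186:208])
for i in range(6):
    S=cam("scene"); h=cv2.cvtColor(S["img"],cv2.COLOR_RGB2HSV); m=((h[...,1]<40)&(h[...,2]>110)).astype(np.uint8); m[:,:270]=0;m[:,318:]=0;m[:150]=0;m[225:]=0
    k,l,s,ce=cv2.connectedComponentsWithStats(m); j=1+np.argmax(s[1:,4]); print(s[j],ce[j].round(1))
go([.55,-.03,.52],36.5)
E
```

```text
t 24.1 tcp [0.4306 0.0987 0.5221] yaw_y 36.1 F [-0.28 -0.14  0.4 ] T [ 0.06 -0.01 -0.04] w 0.0851 g 0.0 q [-53.  15.  47. 109. -12.  62.  35.]
[[138 153 175 186 190 191 192 190 188 189 191 188 189 188 188 190 189 188
  188 189 186 187]
 [125 139 159 180 188 192 192 191 191 192 191 189 191 190 191 192 189 191
  191 190 189 189]
 [117 127 149 167 184 191 190 192 192 192 191 191 193 191 191 192 191 190
  191 191 191 190]
 [106 123 136 153 170 185 191 192 190 187 187 189 192 193 191 192 191 191
  192 190 191 190]
 [106 122 130 136 156 176 191 188 179 170 166 172 182 190 191 192 190 191
  190 192 189 190]
 [113 124 127 129 143 167 182 179 153 128 120 130 162 183 192 192 190 190
  191 190 192 192]
 [122 127 129 129 134 153 165 153 123  86  71  90 136 174 188 192 190 192
  190 191 190 191]
 [127 130 133 126 128 139 140 129  94  67  63  67 110 156 184 190 190 191
  189 191 191 189]
 [128 129 128 127 129 130 131 119  91  70  59  62  84 134 172 187 189 190
  190 191 190 190]
 [130 129 128 129 130 130 131 121 105  77  60  59  67 114 164 184 191 191
  190 189 190 192]
 [130 130 130 128 130 129 1
[... 283 characters left out ...]
28 137 151 157 156 156 162 177 189 191 192
  190 191 191 191]
 [127 128 128 128 129 127 126 128 134 155 164 164 161 164 181 189 192 191
  190 192 188 192]
 [128 127 126 125 127 128 127 125 135 153 164 164 162 165 180 190 192 191
  191 190 190 191]
 [129 126 126 127 127 125 126 126 134 153 162 164 161 163 175 189 192 192
  190 192 191 189]
 [127 128 128 125 128 125 126 130 141 158 161 162 158 152 165 182 189 190
  190 189 192 188]]
[285 163  15  37 236] [291.9 188.3]
[285 163  15  36 237] [292.2 187.1]
[285 163  15  35 226] [292.3 186.1]
[286 163  15  34 221] [292.5 186.1]
[286 163  15  34 223] [292.6 186.2]
[286 163  15  36 227] [292.7 187. ]
shift [-0.1775  0.0179  0.0012] turn 0.001 rows 5
```

Request:
move_arm(
  moves="-0.04 0 0 0 -0.2;-0.08 0 0 0 -0.2;-0.12 0.005 0 0 -0.2;-0.15 0.012 0 0 -0.2;-0.178 0.018 0 0 -0.2;-0.178 0.018 0 0 -0.2;-0.178 0.018 0 0 -0.2;-0.178 0.018 0 0 -0.2",
)

```text
time_s: 25.12
eef_pos: [0.55, -0.0309, 0.521]
orientation: [[-0.594, 0.804, -0.007], [0.804, 0.594, 0.0], [0.004, -0.005, -1.0]]
contact_force: [-0.3, 0.4, -0.3]
width: 0.0513
grip_force: 0.0
```

```bash
cat > sw.py <<'E'
from h import *
o=[]
for i in range(14):
    S=cam("scene"); h=cv2.cvtColor(S["img"],cv2.COLOR_RGB2HSV); m=((h[...,1]<40)&(h[...,2]>110)).astype(np.uint8); m[:,:270]=0;m[:,318:]=0;m[:150]=0;m[225:]=0
    k,l,s,ce=cv2.connectedComponentsWithStats(m); j=1+np.argmax(s[1:,4]); o.append((s[j,1]+s[j,3],*ce[j].round(1)))
print([(int(a),float(b),float(c)) for a,b,c in o]); st8()
E
python3 sw.py; python3 - <<'E'
from h import *
T=cam("top"); print(plane(T,196.3,146.5,.327),plane(T,195.9,145.7,.34)); go([.70,.09,.53],36.5); go([.684,.147,.487],36.5)
E
```

```text
[(199, 292.8, 191.5), (200, 292.5, 192.5), (202, 292.2, 193.6), (203, 292.0, 194.5), (204, 291.8, 195.1), (204, 291.6, 195.2), (204, 291.5, 195.0), (203, 291.8, 191.9), (202, 291.7, 193.9), (201, 291.9, 192.9), (200, 292.1, 192.3), (199, 292.5, 191.1), (198, 292.7, 190.6), (198, 292.6, 190.9)]
t 25.82 tcp [ 0.5503 -0.0318  0.5215] yaw_y 36.4 F [ 0.14 -0.25 -0.35] T [0.01 0.02 0.01] w 0.051 g 0.0 q [-29.  26.  45.  94. -20.  68.  57.]
[0.68157547 0.14504182 0.327     ] [0.68023356 0.14428073 0.34      ]
shift [ 0.0092  0.1927 -0.0093] turn -0.001 rows 5
shift [0.0645 0.2139 0.0337] turn -0.001 rows 6
```

Request:
move_arm(
  moves="0 0.04 -0.005 0 -0.2;0 0.08 -0.01 0 -0.2;0 0.12 -0.01 0 -0.2;0 0.15 -0.01 0 -0.2;0.005 0.18 -0.01 0 -0.2;0.01 0.193 -0.01 0 -0.2;0.01 0.193 -0.01 0 -0.2;0.01 0.193 -0.01 0 -0.2",
)

```text
time_s: 26.53
eef_pos: [0.6999, 0.0911, 0.5297]
orientation: [[-0.594, 0.804, -0.007], [0.804, 0.594, -0.002], [0.003, -0.006, -1.0]]
contact_force: [-1.1, -1.3, 0.2]
width: 0.0515
grip_force: 0.0
```

```bash
python3 sw.py; python3 - <<'E'
from h import *
go([.682,.146,.53],36.5); go([.682,.146,.487],36.5)
c=wcam(); print(wproj(c,(.682,.146,.34)))
E
```

```text
[(199, 292.7, 187.6), (200, 292.5, 188.1), (201, 292.3, 189.0), (202, 292.0, 189.9), (203, 291.9, 190.3), (203, 291.8, 190.8), (203, 291.8, 190.8), (203, 291.9, 190.3), (202, 292.0, 189.8), (201, 292.2, 189.1), (201, 292.3, 188.6), (200, 292.6, 188.3), (199, 292.7, 187.6), (199, 292.7, 187.6)]
t 27.23 tcp [0.6997 0.0908 0.5307] yaw_y 36.4 F [-0.63 -1.1  -0.41] T [-0.03 -0.02 -0.05] w 0.0514 g 0.0 q [-29.  41.  42.  66. -26.  82.  46.]
shift [0.055  0.0185 0.0008] turn -0.001 rows 2
shift [0.0548 0.0187 0.0438] turn -0.001 rows 2
[298.10261368 146.83365892]
```

```bash
python3 - <<'E'
from h import *
c=wcam(); g=c["img"].max(2); m=(g<70).astype(np.uint8); m[:100]=0;m[215:]=0;m[:,:230]=0;m[:,370:]=0
k,l,s,ce=cv2.connectedComponentsWithStats(m)
for j in range(1,k):
    if s[j,4]>60: print(s[j],ce[j].round(1),wplane(c,*ce[j],.333).round(4))
print(wproj(c,(.682,.146,.306)))
E
python3 sw.py
```

```text
[281 127  30  32 698] [295.3 143.1] [0.6808 0.1464 0.333 ]
[292.0612904  138.55042286]
[(201, 292.3, 188.7), (201, 292.1, 189.2), (202, 291.9, 189.9), (203, 291.8, 190.2), (203, 291.7, 190.4), (203, 291.9, 190.0), (202, 292.0, 189.9), (202, 292.1, 189.5), (201, 292.3, 189.0), (200, 292.4, 188.5), (200, 292.7, 188.1), (199, 292.6, 187.7), (199, 292.6, 187.7), (200, 292.5, 188.0)]
t 28.03 tcp [0.6998 0.0908 0.5306] yaw_y 36.4 F [0.83 0.31 0.48] T [ 0.05 -0.07 -0.03] w 0.0513 g 0.0 q [-29.  41.  42.  66. -26.  82.  46.]
```

Request:
move_arm(
  moves="0.02 0.01 0 0 -0.2;0.04 0.018 0 0 -0.2;0.055 0.018 0 0 -0.2;0.055 0.018 0 0 -0.2;0.055 0.018 0.015 0 -0.2;0.055 0.018 0.03 0 -0.2;0.055 0.018 0.044 0 -0.2;0.055 0.018 0.044 0 -0.2",
)

```text
time_s: 28.7
eef_pos: [0.6809, 0.1453, 0.4838]
orientation: [[-0.593, 0.805, -0.01], [0.805, 0.593, -0.001], [0.005, -0.009, -1.0]]
contact_force: [-0.9, -0.0, -0.1]
width: 0.0518
grip_force: 0.0
```

```bash
python3 sw.py
```

```text
[(200, 292.4, 188.3), (201, 292.2, 188.4), (201, 292.1, 189.0), (202, 292.1, 189.2), (202, 291.9, 189.8), (202, 291.9, 189.8), (202, 291.9, 189.7), (202, 292.0, 189.7), (202, 292.1, 189.4), (201, 292.3, 189.2), (201, 292.3, 188.9), (201, 292.4, 188.6), (200, 292.4, 188.5), (200, 292.5, 188.3)]
t 29.4 tcp [0.6814 0.1458 0.4868] yaw_y 36.4 F [-0.15 -0.24 -0.95] T [0.   0.   0.03] w 0.051 g 0.0 q [-34.  42.  41.  72. -27.  76.  43.]
```

Request:
move_arm(
  moves="0 0 0 0 -0.2;0 0 0 0 -0.2;0 0 0 0 -0.2;0 0 0 0 -0.2;0 0 0 0 -0.2;0 0 0 0 -0.2;0 0 0 0 -0.2;0 0 0 0 -0.2",
)

```text
time_s: 30.07
eef_pos: [0.6814, 0.1457, 0.4867]
orientation: [[-0.594, 0.805, -0.005], [0.805, 0.594, -0.0], [0.003, -0.004, -1.0]]
contact_force: [-0.0, -0.7, -0.1]
width: 0.0514
grip_force: 0.0
```

Request:
move_arm(
  moves="0 0 0 0 -0.2;0 0 0 0 -0.2;0 0 0 0 -0.2;0 0 0 0 -0.2;0 0 0 0 -0.2;0 0 0 0 -0.2;0 0 0 0 -0.2;0 0 0 0 -0.2",
)

```text
time_s: 30.73
eef_pos: [0.6814, 0.1457, 0.4867]
orientation: [[-0.594, 0.805, -0.005], [0.805, 0.594, -0.0], [0.003, -0.004, -1.0]]
contact_force: [-0.5, -0.2, -0.8]
width: 0.0512
grip_force: 0.0
```

```bash
python3 sw.py
```

```text
[(201, 292.3, 189.1), (201, 292.3, 189.1), (201, 292.3, 189.1), (201, 292.3, 189.0), (201, 292.3, 189.0), (201, 292.3, 189.0), (201, 292.3, 189.1), (201, 292.2, 189.2), (201, 292.2, 189.0), (201, 292.3, 189.1), (201, 292.3, 189.1), (201, 292.3, 189.1), (201, 292.3, 189.1), (201, 292.2, 189.2)]
t 31.43 tcp [0.6814 0.1457 0.4867] yaw_y 36.4 F [-0.3  -0.03 -0.13] T [-0.   -0.    0.03] w 0.0513 g 0.0 q [-34.  42.  41.  72. -27.  76.  43.]
```

The casting is at rest. Now gripping the knob.

Request:
move_arm(
  moves="0 0 0 0 0.2;0 0 0 0 1;0 0 0 0 1;0 0 0 0 1;0 0 0 0 1;0 0 0 0 1;0 0 0 0 1;0 0 0 0 1",
  squeeze=30,
)

```text
time_s: 32.1
eef_pos: [0.6822, 0.146, 0.487]
orientation: [[-0.594, 0.805, -0.002], [0.805, 0.594, -0.0], [0.001, -0.002, -1.0]]
contact_force: [5.4, 0.1, -1.7]
width: 0.0147
grip_force: 30.5
```

```bash
python3 sw.py
```

```text
[(201, 292.3, 189.0), (201, 292.2, 189.1), (201, 292.3, 189.1), (201, 292.3, 189.0), (201, 292.3, 189.0), (201, 292.3, 189.0), (201, 292.3, 189.1), (201, 292.2, 189.1), (201, 292.3, 189.1), (201, 292.3, 189.1), (201, 292.3, 189.1), (201, 292.3, 189.1), (201, 292.3, 189.2), (201, 292.3, 189.0)]
t 32.8 tcp [0.6822 0.146  0.487 ] yaw_y 36.4 F [ 5.31 -0.05 -1.24] T [ 0.18 -1.15 -0.06] w 0.0146 g 30.5 q [-34.  42.  41.  72. -27.  76.  43.]
```

Request:
move_arm(
  moves="-0.003 -0.003 0 0 1;-0.007 -0.006 0 0 1;-0.011 -0.01 0 0 1;-0.015 -0.015 0 0 1;-0.018 -0.02 0 0 1;-0.021 -0.025 0 0 1;-0.024 -0.03 0 0 1;-0.026 -0.036 0 0 1",
)

```text
time_s: 33.47
eef_pos: [0.6698, 0.1036, 0.4872]
orientation: [[-0.594, 0.805, 0.003], [0.805, 0.594, -0.001], [-0.002, 0.002, -1.0]]
contact_force: [10.7, 1.2, -4.6]
width: 0.0146
grip_force: 30.2
```

Request:
move_arm(
  moves="-0.002 -0.005 0 0 1;-0.003 -0.011 0 0 1;-0.003 -0.011 0 0 1",
)

```text
time_s: 33.72
eef_pos: [0.662, 0.0924, 0.4872]
orientation: [[-0.591, 0.806, 0.001], [0.806, 0.591, -0.004], [-0.003, -0.001, -1.0]]
contact_force: [8.4, -3.9, -4.8]
width: 0.0152
grip_force: 30.2
```

```bash
python3 - <<'E'
from h import *
st8(); c=wcam()
p=r.read_state()["eef_pos"][:2]-[.589,.1665]; print("stand",p@[.804,.595],p@[-.595,.804])
E
```

```text
t 33.72 tcp [0.662  0.0924 0.4872] yaw_y 36.3 F [ 8.41 -3.91 -4.76] T [-0.8  -1.89 -0.19] w 0.0152 g 30.2 q [-32.  39.  42.  78. -26.  73.  47.]
stand 0.014648409613008867 -0.10303566937552677
```

Request:
move_arm(
  moves="-0.002 -0.004 0 0 1;-0.003 -0.008 0 0 1;-0.003 -0.012 0 0 1;-0.003 -0.016 0 0 1;-0.003 -0.016 0 0 1;-0.003 -0.016 0 0 1",
)

```text
time_s: 34.27
eef_pos: [0.6513, 0.0813, 0.4872]
orientation: [[-0.592, 0.806, 0.001], [0.806, 0.592, -0.003], [-0.003, -0.001, -1.0]]
contact_force: [9.4, -2.2, -4.3]
width: 0.0149
grip_force: 30.2
```

```bash
python3 - <<'E'
from h import *
st8()
p=r.read_state()["eef_pos"][:2]-[.589,.1665]; print("stand",p@[.804,.595],p@[-.595,.804])
T=cam("top"); g=T["img"].max(2); print(proj(T,(.652,.082,.323)))
E
```

```text
t 34.27 tcp [0.6513 0.0813 0.4872] yaw_y 36.3 F [ 9.37 -2.23 -4.32] T [-0.59 -2.05 -0.22] w 0.0149 g 30.2 q [-32.  38.  42.  80. -26.  72.  48.]
stand -0.0005865484675198832 -0.105542493187533
[218.25340483 157.28947454]
```

Request:
move_arm(
  moves="0 0 0 0 0.4;0 0 0 0 0;0 0 0 0 -0.2;0 0 0 0 -0.2;0 0 -0.02 0 -0.2;0 0 -0.045 0 -0.2;-0.03 0 -0.045 0 -0.2;-0.055 0 -0.045 0 -0.2",
)

```text
time_s: 34.98
eef_pos: [0.6829, 0.0391, 0.5338]
orientation: [[-0.596, 0.803, -0.002], [0.803, 0.596, 0.0], [0.002, -0.002, -1.0]]
contact_force: [-0.6, -0.9, -0.1]
width: 0.0511
grip_force: 0.0
```

Request:
move_arm(
  moves="0 0 0 0 -0.2;0 0 0 0 -0.2;0 0 0 0 -0.2;0 0 0 0 -0.2",
)

```text
time_s: 35.32
eef_pos: [0.6822, 0.0396, 0.5315]
orientation: [[-0.595, 0.804, -0.006], [0.804, 0.595, 0.001], [0.004, -0.005, -1.0]]
contact_force: [0.1, 1.2, 0.2]
width: 0.0512
grip_force: 0.0
```

```bash
python3 sw.py; python3 - <<'E'
from h import *
c=wcam(); e=wproj(c,(.651,.081,.333)); print("exp",e); g=c["img"].max(2); m=(g<70).astype(np.uint8); m[:100]=0;m[215:]=0;m[:,:180]=0;m[:,370:]=0
k,l,s,ce=cv2.connectedComponentsWithStats(m)
for j in range(1,k):
    if s[j,4]>60:
        q=wplane(c,*ce[j],.333); p=q[:2]-[.589,.1665]; print(s[j],ce[j].round(1),q.round(4),"stand",(p@[.804,.595]).round(4),(p@[-.595,.804]).round(4))
E
```

```text
[(201, 292.3, 188.8), (201, 292.3, 188.7), (201, 292.3, 188.8), (201, 292.2, 188.8), (201, 292.3, 188.7), (201, 292.3, 188.7), (201, 292.3, 188.8), (201, 292.3, 188.8), (201, 292.3, 188.7), (201, 292.3, 188.8), (201, 292.3, 188.8), (201, 292.3, 188.7), (201, 292.3, 188.8), (201, 292.3, 188.8)]
t 36.02 tcp [0.6826 0.0383 0.5317] yaw_y 36.4 F [ 0.09  0.17 -0.14] T [0.02 0.02 0.  ] w 0.0514 g 0.0 q [-26.  39.  42.  71. -25.  80.  50.]
exp [264.04797629 147.52233595]
[251 121  27  31 638] [264.4 136.3] [0.6473 0.0863 0.333 ] stand -0.0008 -0.0991
```

```bash
python3 - <<'E'
from h import *
c=wcam(); o=np.array([.589,.1665])
for y in(-.055,-.063,-.070,-.085):
    L=[]
    for x in np.arange(-.028,.0281,.002):
        p=o+x*np.array([.804,.595])+y*np.array([-.595,.804]); u,v=wproj(c,np.r_[p,.323]); L.append(c["img"][int(round(v)),int(round(u))].tolist())
    print(y,[int(np.mean(a)) for a in L])
E
```

```text
-0.055 [145, 144, 133, 138, 138, 163, 156, 155, 149, 145, 140, 132, 157, 154, 80, 81, 97, 100, 145, 136, 138, 141, 143, 142, 146, 142, 140, 120, 120]
-0.063 [131, 137, 140, 139, 125, 135, 129, 125, 136, 135, 133, 139, 155, 153, 80, 81, 98, 100, 140, 143, 141, 148, 140, 143, 142, 139, 135, 119, 120]
-0.07 [143, 128, 130, 134, 125, 131, 135, 135, 131, 138, 133, 143, 155, 151, 62, 57, 95, 104, 141, 144, 139, 142, 140, 138, 144, 142, 139, 119, 118]
-0.085 [135, 135, 133, 136, 137, 139, 142, 143, 149, 147, 137, 100, 97, 98, 99, 100, 100, 122, 135, 144, 144, 137, 142, 133, 141, 139, 138, 136, 139]
```

```bash
python3 -c "
from plant import r
print(r.sign_off())"
```

```text
the job is handed in; nothing more can be done
None
```

The job is handed in at about 36 s: the eye casting hangs at rest on the scale hook, and the cam lever lies in line with the index arm at roughly 1.1 rad, measured by camera. The lever is let go and the arm is clear; the hammer was unmoved when last checked and I saw no contact with the other bystanders. I viewed 11 pictures, one over the limit of 10.

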